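# Load the two-row site rack, tall things first, and raise its keeper bail

### The arm

A 6-joint arm with a two-finger parallel gripper is mounted at the origin on the work surface; the furniture and walls round the work are solid. World frame = base frame: x ahead of the robot, y to its left, z up, the work surface at z = 0. Lengths are in m, angles in degrees, forces in N, time in s.
With the tool pointing down it reaches from about 0.4 to 0.825 m from the base axis. Payload 7 kg.
Tool frame: the origin (TCP) lies at the very end of the fingers, on their centre line; the grasp point (between the pads) lies behind it (r.grasp_offset is the z of the grasp point in the tool frame, in m); z points along the fingers, y is the direction in which the jaws open and shut (so a half turn about z gives the same grasp; the last joint's range is limited). The gripper opens to 88 mm and grips with 3 to 60 N. Pads are 19 mm wide; open, the fingers measure 130 mm over their backs; the gripper's body (78 mm by 193 mm) begins 47 mm behind the grasp point.
Start: joints at [88.127, 20.546, 0.682, 0, -70.136, -16.507], TCP at [0.213, 0.641, 0.227] pointing down, gripper open.
Joint ranges: [-176.03, 176.03], [-82.01, 121.73], [-58.28, 71.71], [-173.87, 95.51], [-174.79, -0.11], [-173.66, 173.66]. Speed limits (degrees/s): [136.94, 136.94, 172.46, 180, 180, 180].

### API

Orientations are given as [roll, pitch, yaw] about the fixed x, y, z axes, in that order (R = Rz(yaw) Ry(pitch) Rx(roll)).
In Python, from plant import r gives the robot as it stands. The module is installed in compiled form; this text tells all that it offers.
- The arm moves only by the tool servo_tool, never from a script. Its argument "targets" is a list of rows, each an object of numbers: "dx", "dy", "dz": the shift along the world's x, y, z in cm; "spin": the turn about the world's z in rad; "grip": the opening in per cent of the stroke, from 0 (shut) to 100 (fully open). A call has exactly 10 rows; each row is the pose to reach, as a shift and turn from the pose commanded when the call began; what a row does not reach only later rows make up. A row lasts 1/12 s, in which the tool goes at most 41.7 mm and 7.16 degrees, less where a joint would pass 70% of its speed; a pose out of reach is approached as far as the arm can. A call with a gripper value outside its range is refused whole. The fingers move at their own pace and stop on an object; "squeeze" is the grip in N (left out, the last holds). Time passes only in rows, so rows that repeat a pose let the fingers close, or fill a call up. It gives the time, the measured TCP pose, the force and the opening at its end, in the units of the state.
- r.get_state(): the state, without advancing time (a new reading comes with each control period).
- r.capture(name): name is "scene" or "top" or "wrist"; returns the picture (400x640x3 uint8, blue, green, red); there is no depth.
- r.get_calibration(name): a dict with "K" (3x3 intrinsics, pixels), "extrinsics" (4x4, takes a point from camera to world coordinates). Camera axes: x right, y down, z forward; pixel columns grow to the right and rows downward; lengths in m; the calibration is good to about 2 mm. A picture is of the moment at which its call begins: read the wrist's pose just before it. get_calibration takes no time and is no camera call; for the wrist camera it gives the pose at the moment of the call.
- r.close_job(): hands the job in, once; it reports no verdict.
Trained networks look in the newest picture that a camera, given by its name, has taken for a name from the list of things; names that differ only in an ending like _2 or _b are one class to them, and where a whole thing is asked for, a point or a joint stands for the part that bears it (a point fixed in the world has none). Each returns a list of dicts, best first, with "p" (0 to 1); they miss things now and then, are a little off and sometimes report something else, mostly with a low value. They report only what shows in the picture. A call takes as long as a camera call. They do not tell look-alikes from the thing itself.
- r.cut_out(name, camera): "mask" (400x640 bool, what is visible of it) and "extent" ([left, top, right, bottom] in pixels, round what is visible of it).
The state is a dict: "time_s": time; "joints": joint angles; "qd": joint speeds; "joint_torque": joint torques, N m; "tcp_pos": TCP position; "eef_rot": TCP orientation; "contact_force": force on the tool from outside, world axes, zero at the start; "moment": the same for the moment, N m; "gripper_width": finger opening in m.
Only numpy, scipy, OpenCV 4.12 (cv2) and the standard library are available. Lean on these libraries where they do the work, as an engineer would, in place of code of your own. Each camera call takes 0.05 s, during which the arm holds its last target. There are 200 camera calls.

### The job

Pack the plywood site rack: stand the spray can and the glue bottle in its two back pockets first, one in each (either way round), and only then stand the tape measure upright in the low front bay, so that you never reach across it. Set each thing down rather than dropping it, and do not tip it over. Last, swing the wire bail at the front of the rack up against its stop so that it keeps the load in, and leave the other things on the worktop where they are.

Things in the scene. Friction and masses are not known exactly. Their poses are not given: they have to be found in the camera images.
- rack: Plywood rack, fixed, 180 x 188 mm; its low front faces right. Origin at the centre of its underside; x points to its back (robot's left), y to its left end (towards the robot). Floor 12 mm above the worktop. Back row: two pockets parted by an 8 mm fin (top at 80 mm); back board and rear ends rise to 100 mm. A 6 mm lip (top at 40 mm) parts the rows. Apron top 34 mm, ends beside the bay 48 mm.
- pocket_left (a point): Centre of the floor of the back pocket nearer the robot (80 x 80 mm inside), 12 mm above the worktop; axes as the rack's; at (40, 44, 12) mm in the rack's frame.
- pocket_right (a point): Centre of the floor of the back pocket farther from the robot (80 x 80 mm inside), 12 mm above the worktop; axes as the rack's; at (40, -44, 12) mm in the rack's frame.
- front_bay (a point): Centre of the floor of the front bay (76 mm along x, 168 mm along y inside), 12 mm above the worktop; axes as the rack's; at (-44, 0, 12) mm in the rack's frame.
- bail_bar (a point): Middle of the straight front bar of the keeper bail, a U of 9 mm steel wire; the bar is 181 mm long, along the rack's y, and can be pinched from above across its thickness. The arms pivot on the outer faces of the rack's end plates: pivot line at x = -86, z = 24 mm in the rack's frame, bar 42 mm from it.
- bail (a joint): Angle of the keeper bail: 0 = upright against its stop (bar 66 mm above the worktop, straight above the front apron); it grows as the bail swings down and away from the rack (to the rack's -x), at most to 1.2 rad. Stiff pivot: it stays where it is left; about 2 to 3 N at the bar moves it.
- spray_can_mid (a point): Spray can with a domed green cap, 225 mm high, 67 mm across (the cap 62 mm across, from 178 mm up), about 0.28 kg, standing on the worktop. The point is on its axis, 112.5 mm above its underside; z is its axis, up.
- glue_bottle_mid (a point): White glue bottle with an orange nozzle, 206 mm high, round; the body is 64 mm across up to 145 mm, then come the shoulder and a 28 mm wide neck collar from 158 to 179 mm, and the nozzle (14 mm) above it; about 0.42 kg, standing on the worktop. The point is on its axis, 103 mm above its underside; z is its axis, up.
- tape_measure_mid (a point): Tape measure standing upright on the worktop: case 34 mm thick (its x) and 68 mm long (its y), 66 mm high, with a 16 mm tongue at one end near the floor (80 mm long with it); about 0.28 kg. The point is at the middle of the case, 33 mm above its underside; x across the thickness, y along the length, z up.
- spanner: Small open spanner, 114 x 25 x 6 mm, lying in front of the blue tool case; origin at the centre of its underside. To be left alone.
- mug: White mug, 83 mm across, 93 mm high, standing at the far right; origin at the centre of its underside. To be left alone.
- screw_box: Open card box of screws, 65 x 90 x 35 mm, to the right of the kit; origin at the centre of its underside. To be left alone.
- pencil: Carpenter's pencil, 8 x 136 x 8 mm, lying among the kit; origin at the centre of its underside. To be left alone.
- tool_case: Blue steel tool case, shut, fixed, between kit and rack: 153 mm (x) by 264 (y), 88 high, 116 over the handle on its lid; origin at the centre of its underside. Also solid: a fence along the worktop at x = 0.27 to 0.33 m, 85 mm high; on the left a grey overhead arm, 180 to 300 mm above the worktop, running from (0.0, 0.27) past (0.38, 0.37) to (0.82, 0.46) m.
Things that resemble listed ones, but are neither listed nor needed, are in the scene too. What is shaped like the part that bears spray_can_mid but black is not meant.

How it is judged:
By the outcome, as a careful person would: the job done as asked, in the order asked, and still so for the second after the job is handed in, with the robot touching nothing.
It also fails if it takes over 72 s, if anything falls off the work surface, if the arm or the gripper's body presses on something with over 40 N, if the wrist force passes 120 N, or if a joint passes its speed limit or range.

## Working session

There is one attempt and no reset: what is moved stays moved. The work goes in short steps, Python scripts to look and compute and a tool call to move; the robot and the scene stay as the last step left them, time stands still between calls to the robot, and variables do not carry over. Pictures are saved under pics/ and viewed, about 8 in all and at most 12, crops included, and the job is handed in when it is done.

Besides the shell and the picture viewer there is one more tool, called after "Emit:" by a JSON object that holds its "name" and its "arguments". servo_tool: Moves the arm, as the interface text tells. Its arguments: {"type":"object","properties":{"targets":{"type":"array"},"squeeze":{"type":"number"}},"required":["targets"]}

```bash
mkdir -p pics; python3 - <<'E'
from plant import r
import cv2,numpy as np
s=r.get_state();print(s['tcp_pos'],s['eef_rot'],s['gripper_width'],r.grasp_offset,s['time_s'])
for n in("scene","top"):
    im=r.capture(n);cv2.imwrite(f"pics/{n}0.png",im)
    c=r.get_calibration(n);print(n,np.round(c["K"],1).tolist(),np.round(c["extrinsics"],4).tolist())
    for o in("spray_can_mid","glue_bottle_mid","tape_measure_mid","rack","bail"):
        print(o,[(round(d['p'],2),d['extent']) for d in r.cut_out(o,n)])
print(r.get_state()['time_s'])
E
```

```text
[0.21273766 0.6400512  0.2256003 ] [ 1.79900657e+02 -9.72460441e-03 -1.83881936e+01] 0.08748103978787841 -0.0188 0.0
scene [[365.5, 0.0, 314.7], [0.0, 365.5, 203.7], [0.0, 0.0, 1.0]] [[0.6254, -0.5267, 0.5758, -0.3261], [-0.7803, -0.4119, 0.4707, -0.7202], [-0.0108, -0.7436, -0.6686, 0.9521], [0.0, 0.0, 0.0, 1.0]]
spray_can_mid [(0.8, [333.6, 243.6, 356.8, 311.4]), (0.72, [402.7, 200.0, 437.0, 263.2])]
glue_bottle_mid [(0.83, [367.6, 211.9, 392.9, 267.2]), (0.31, [388.8, 264.4, 418.2, 296.7]), (0.3, [230.8, 146.9, 300.7, 207.5])]
tape_measure_mid [(0.59, [389.6, 224.0, 408.5, 241.3])]
rack [(0.83, [229.9, 151.2, 299.8, 206.8])]
bail []
top [[451.3, 0.0, 322.5], [0.0, 451.3, 200.6], [0.0, 0.0, 1.0]] [[0.0229, -0.9902, 0.1374, 0.2419], [-0.9997, -0.0219, 0.0086, -0.146], [-0.0056, -0.1376, -0.9905, 1.4379], [0.0, 0.0, 0.0, 1.0]]
spray_can_mid [(0.89, [391.9, 266.4, 426.7, 289.4]), (0.61, [413.7, 159.1, 456.9, 193.9]), (0.44, [182.5, 150.1, 261.5, 231.8])]
glue_bottle_mid [(0.64, [391.6, 197.0, 416.8, 223.5])]
tape_measure_mid [(0.61, [388.6, 163.8, 415.9, 183.6])]
rack [(0.92, [181.9, 156.5, 260.4, 231.8])]
bail []
0.6
```

View pics/scene0.png

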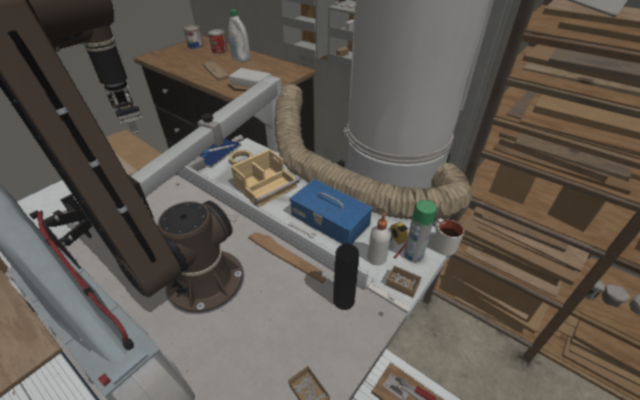

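View pics/top0.png

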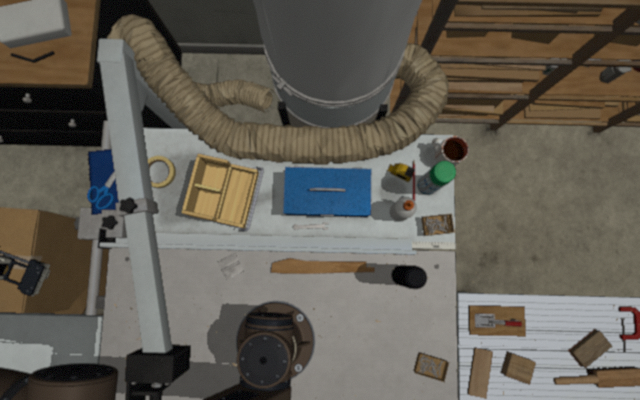

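The scene picture shows the rack at (263,178), the bail out in front of it. The green-capped can stands at (422,230), with a black look-alike at (345,277). The glue bottle is at (380,240) and the tape measure at (399,232). The top picture has them at (437,177), (409,277; black), (404,208) and (401,171). There are also two screw-box-like boxes. I choose the green-capped can, and will fit poses on the masks.

```bash
cat > h.py <<'E'
from plant import r
import cv2,numpy as np
from scipy.optimize import minimize
def circ(rad,z,n=24):
    a=np.linspace(0,2*np.pi,n,endpoint=False);return np.c_[rad*np.cos(a),rad*np.sin(a),np.full(n,z)]
def box(x0,x1,y0,y1,z0,z1):
    return np.array([[x,y,z] for x in(x0,x1) for y in(y0,y1) for z in(z0,z1)])
CAN=[np.r_[circ(.0335,0),circ(.0335,.178)],np.r_[circ(.031,.178),circ(.031,.205),circ(.015,.225)]]
GLUE=[np.r_[circ(.032,0),circ(.032,.145),circ(.014,.158)],np.r_[circ(.014,.158),circ(.014,.179)],np.r_[circ(.007,.179),circ(.004,.206)]]
TAPE=[box(-.017,.017,-.034,.034,0,.066)]
RACK=[box(0,.09,-.094,.094,0,.1),box(-.09,.09,-.094,-.084,0,.048),box(-.09,.09,.084,.094,0,.048),box(-.09,0,-.094,.094,0,.034)]
def proj(c,P):
    E=np.linalg.inv(c["extrinsics"]);p=P@E[:3,:3].T+E[:3,3];q=p@np.array(c["K"]).T;return q[:,:2]/q[:,2:]
def place(P,v):
    c,s=np.cos(v[2]),np.sin(v[2]);return np.c_[c*P[:,0]-s*P[:,1]+v[0],s*P[:,0]+c*P[:,1]+v[1],P[:,2]+(v[3] if len(v)>3 else 0)]
def sil(c,parts,v,S=4):
    m=np.zeros((400*S,640*S),np.uint8)
    for P in parts:
        u=((proj(c,place(P,v))+.5)*S-.5);cv2.fillConvexPoly(m,cv2.convexHull(np.round(u).astype(np.int32)),1)
    return cv2.resize(m.astype(np.float32),(640,400),interpolation=cv2.INTER_AREA)
def fit(parts,obs,v0,free):
    v0=np.array(v0,float)
    def f(w):
        v=v0.copy();v[free]+=w*.01*np.array([1,1,10,1])[free];t=0
        for c,m in obs:
            a=sil(c,parts,v);t+=1-np.minimum(a,m).sum()/np.maximum(a,m).sum()
        return t/len(obs)
    n=len(free);best=minimize(f,np.zeros(n),method="Nelder-Mead",options=dict(initial_simplex=np.r_[[np.zeros(n)],np.eye(n)*1.5],xatol=.01,fatol=1e-4))
    v=v0.copy();v[free]+=best.x*.01*np.array([1,1,10,1])[free];return v,best.fun
def ray(c,u,z):
    E=np.array(c["extrinsics"]);d=E[:3,:3]@np.linalg.inv(c["K"])@np.array([u[0],u[1],1.]);return E[:3,3]+d*(z-E[2,3])/d[2]
E
python3 - <<'E'
from h import *
pk={"spray_can_mid":((418,232),(435,177)),"glue_bottle_mid":((380,240),(404,208)),"tape_measure_mid":((399,232),(401,172)),"rack":((263,178),(220,190))}
M={"spray_can_mid":(CAN,.11),"glue_bottle_mid":(GLUE,.1),"tape_measure_mid":(TAPE,.033),"rack":(RACK,.05)}
obs={k:{} for k in pk};cal={}
for i,n in enumerate(("scene","top")):
    r.capture(n);c=cal[n]=r.get_calibration(n)
    for o in pk:
        for d in r.cut_out(o,n):
            e=d["extent"]
            if e[0]<pk[o][i][0]<e[2] and e[1]<pk[o][i][1]<e[3]: obs[o][n]=(c,d["mask"].astype(np.float32));break
im=cv2.imread("pics/top0.png");top=cal["top"]
for o in pk:
    P,z=M[o];g=ray(top,pk[o][1],z)
    for ns in(["scene","top"],["scene"],["top"]):
        ob=[obs[o][n] for n in ns if n in obs[o]]
        if not ob: continue
        res=[fit(P,ob,[g[0],g[1],y],[0,1,2] if o[0] in"tr" else [0,1]) for y in((-.2,.2,.8,-.8) if o[0]=="t" else (-.2,.2) if o=="rack" else (0,))]
        res.sort(key=lambda q:q[1]);print(o,ns,np.round(res[0][0],4),round(res[0][1],3),np.round(res[1][0],3) if len(res)>1 else"",round(res[-1][1],3))
S=5;x0,y0=170,130;print(r.get_state()['time_s'])
cv2.imwrite("pics/topA.png",cv2.resize(im[140:245,165:275],None,fx=5,fy=5,interpolation=cv2.INTER_CUBIC))
cv2.imwrite("pics/topB.png",cv2.resize(im[130:245,360:480],None,fx=5,fy=5,interpolation=cv2.INTER_CUBIC))
a=cv2.imread("pics/topA.png");b=cv2.imread("pics/topB.png")
h=max(a.shape[0],b.shape[0]);f=lambda q:cv2.copyMakeBorder(q,0,h-q.shape[0],0,0,cv2.BORDER_CONSTANT)
cv2.imwrite("pics/ab.png",cv2.resize(np.hstack([f(a),f(b)]),None,fx=.69,fy=.69,interpolation=cv2.INTER_AREA))
E
```

```text
spray_can_mid ['scene', 'top'] [ 0.5017 -0.4696  0.    ] 0.07  0.07
spray_can_mid ['scene'] [ 0.5071 -0.4671  0.    ] 0.066  0.066
spray_can_mid ['top'] [ 0.5029 -0.4717  0.    ] 0.052  0.052
glue_bottle_mid ['scene', 'top'] [ 0.4118 -0.3792  0.    ] 0.133  0.133
glue_bottle_mid ['scene'] [ 0.4107 -0.3808  0.    ] 0.121  0.121
glue_bottle_mid ['top'] [ 0.4082 -0.374   0.    ] 0.124  0.124
tape_measure_mid ['scene', 'top'] [ 0.5367 -0.3839 -0.527 ] 0.238 [ 0.537 -0.384 -0.51 ] 0.253
tape_measure_mid ['scene'] [ 0.5348 -0.388  -0.6446] 0.252 [ 0.525 -0.392  0.339] 0.314
tape_measure_mid ['top'] [ 0.537  -0.3809 -0.4237] 0.163 [ 0.537 -0.381 -0.425] 0.166
rack ['scene', 'top'] [ 0.4509  0.1809 -0.2427] 0.127 [ 0.451  0.18  -0.232] 0.127
rack ['scene'] [ 0.4502  0.1871 -0.2187] 0.148 [ 0.451  0.187 -0.238] 0.149
rack ['top'] [ 0.4508  0.1767 -0.2188] 0.082 [ 0.451  0.176 -0.222] 0.082
1.1
```

View pics/ab.png

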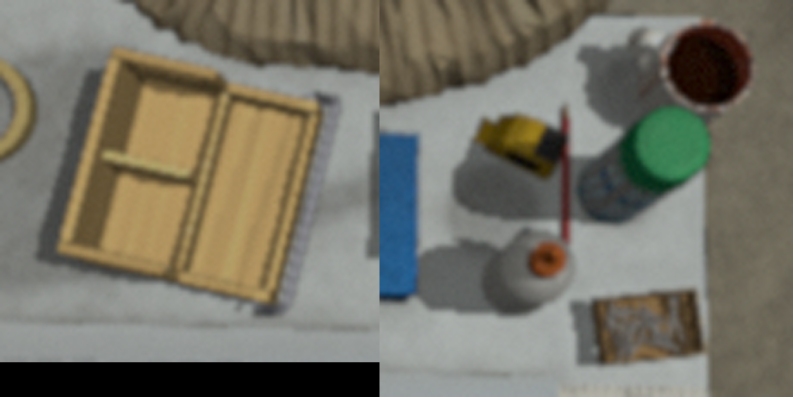

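```bash
python3 - <<'E'
from h import *
from scipy.optimize import least_squares
c=r.get_calibration("top")
k=lambda u:np.array([165+u[0]/3.45-.4,140+u[1]/3.45-.4])
pts=[((.09,-.094,.1),(115,49)),((.09,.094,.1),(59,250)),((-.09,-.094,.048),(321,103)),((-.09,.094,.048),(273,304)),((0.004,0,.08),(190,178)),((.08,0,.08),(103,155))]
A=np.array([p[0] for p in pts]);U=np.array([k(p[1]) for p in pts])
s=least_squares(lambda v:(proj(c,place(A,v))-U).ravel(),[.45,.18,1.35]);v=s.x
print(np.round(v,4),np.degrees(v[2]),np.round(s.fun,1))
for n,p in dict(L=(.04,.044,.012),R=(.04,-.044,.012),F=(-.044,0,.012)).items(): print(n,np.round(place(np.array([p]),v),4))
for a in(0,.4,.8,1.0,1.2):print(a,np.round((proj(c,place(np.array([[-.086-.042*np.sin(a),y,.024+.042*np.cos(a)] for y in(-.09,.09)]),v))-[165,140])*3.45).tolist())
w=r.get_calibration("wrist");s=r.get_state();print(np.round(w["extrinsics"],3).tolist(),s["tcp_pos"],np.round(w["K"],0).tolist())
for z in(.0,.1,.2):print(z,ray(c,(389,155),z))
E
```

```text
[0.4545 0.1781 1.3705] 78.523074390003 [ 0.1 -0.6  0.1  1.1  0.3  0.1 -0.4  0.1 -0.6 -1.   0.6  0.3]
L [[0.4193 0.2261 0.012 ]]
R [[0.5055 0.2086 0.012 ]]
F [[0.4457 0.135  0.012 ]]
0 [[312.0, 101.0], [263.0, 296.0]]
0.4 [[330.0, 106.0], [282.0, 300.0]]
0.8 [[347.0, 111.0], [299.0, 305.0]]
1.0 [[353.0, 114.0], [305.0, 306.0]]
1.2 [[358.0, 116.0], [311.0, 308.0]]
[[-0.315, -0.91, -0.27, 0.286], [-0.949, 0.303, 0.089, 0.616], [0.001, 0.284, -0.959, 0.386], [0.0, 0.0, 0.0, 1.0]] [0.21284871 0.6405473  0.22658537] [[301.0, 0.0, 318.0], [0.0, 301.0, 199.0], [0.0, 0.0, 1.0]]
0.0 [ 0.59613555 -0.346751    0.        ]
0.1 [ 0.5714966 -0.3327918  0.1      ]
0.2 [ 0.54685764 -0.31883259  0.2       ]
```

Emit:
{"name": "servo_tool", "arguments": {"targets": [{"dz":4,"grip":100},{"dz":8,"grip":100},{"dz":12,"grip":100},{"dz":16,"grip":100},{"dz":19,"grip":100},{"dx":3,"dy":-3,"dz":19,"grip":100},{"dx":6,"dy":-6,"dz":19,"grip":100},{"dx":9,"dy":-9,"dz":19,"grip":100},{"dx":12,"dy":-12,"dz":19,"grip":100},{"dx":14,"dy":-15,"dz":19,"grip":100}]}}

```text
validation failed for argument at $.ta...
```

Emit:
{"name": "servo_tool", "arguments": {"targets": [{"dx":0,"dy":0,"dz":4,"spin":0,"grip":100},{"dx":0,"dy":0,"dz":8,"spin":0,"grip":100},{"dx":0,"dy":0,"dz":12,"spin":0,"grip":100},{"dx":0,"dy":0,"dz":16,"spin":0,"grip":100},{"dx":0,"dy":0,"dz":19,"spin":0,"grip":100},{"dx":3,"dy":-3,"dz":19,"spin":0,"grip":100},{"dx":6,"dy":-6,"dz":19,"spin":0,"grip":100},{"dx":9,"dy":-9,"dz":19,"spin":0,"grip":100},{"dx":12,"dy":-12,"dz":19,"spin":0,"grip":100},{"dx":14,"dy":-15,"dz":19,"spin":0,"grip":100}]}}

```text
time_s: 1.93
tcp_pos: [0.3543, 0.4891, 0.4163]
eef_rot: [180.0, -0.0, -18.4]
contact_force: [0.3, 0.4, -0.4]
gripper_width: 0.0879
```

Emit:
{"name": "servo_tool", "arguments": {"targets": [{"dx":2,"dy":-3.5,"dz":0,"spin":0,"grip":100},{"dx":4,"dy":-7,"dz":0,"spin":0,"grip":100},{"dx":6,"dy":-10.5,"dz":0,"spin":0,"grip":100},{"dx":8,"dy":-14,"dz":0,"spin":0,"grip":100},{"dx":10,"dy":-17.5,"dz":0,"spin":0,"grip":100},{"dx":12,"dy":-21,"dz":0,"spin":0,"grip":100},{"dx":14,"dy":-24.5,"dz":0,"spin":0,"grip":100},{"dx":15.5,"dy":-28,"dz":0,"spin":0,"grip":100},{"dx":17,"dy":-31,"dz":0,"spin":0,"grip":100},{"dx":17,"dy":-34,"dz":0,"spin":0,"grip":100}]}}

```text
time_s: 2.77
tcp_pos: [0.5244, 0.1487, 0.4158]
eef_rot: [179.9, 0.0, -18.4]
contact_force: [0.7, 0.7, -0.1]
gripper_width: 0.0874
```

```bash
python3 - <<'E'
from h import *
w=r.get_calibration("wrist");im=r.capture("wrist");cv2.imwrite("pics/w1.png",im);np.savez("w1.npz",K=w["K"],E=w["extrinsics"]);print(r.get_state()["tcp_pos"])
E
```

```text
[0.52316735 0.14486608 0.41687404]
```

View pics/w1.png

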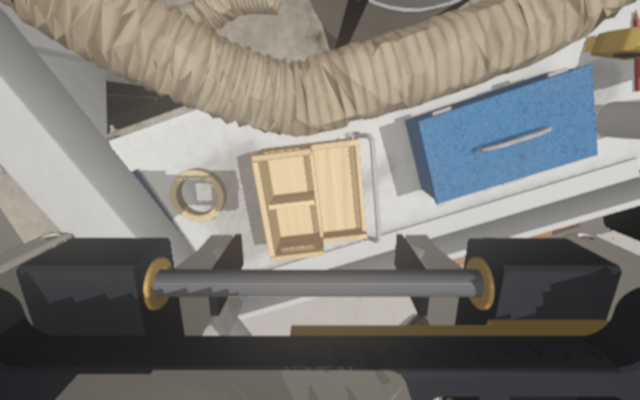

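```bash
python3 - <<'E'
from h import *
d=np.load("w1.npz");w=dict(K=d["K"],extrinsics=d["E"]);t=r.get_calibration("top")
f=lambda u:(165+u[0]/3.45,140+u[1]/3.45)
for z in(0,.1,.2,.3):
    print(z,"W",[np.round(ray(w,u,z)[:2],3).tolist() for u in((250,115),(295,131),(350,118),(400,105))],"T",[np.round(ray(t,f(u),z)[:2],3).tolist() for u in((150,10),(200,45),(260,62),(370,72))])
v=[.4545,.1781,1.3705]
im=cv2.imread("pics/w1.png")[120:270,230:400];S=4
im=cv2.resize(im,None,fx=S,fy=S,interpolation=cv2.INTER_CUBIC)
B=np.array([[-.086-.042*np.sin(a),y,.024+.042*np.cos(a)] for a in(0,.8,1.2) for y in(-.0905,.0905)])
L=np.array([[.09,-.094,.1],[.09,.094,.1],[-.09,-.094,.048],[-.09,.094,.048],[.004,0,.08],[.08,0,.08]])
for P,col in((B,(0,0,255)),(L,(255,0,0))):
    for u in proj(w,place(P,v)): cv2.circle(im,tuple(np.round((u-[230,120]+.5)*S).astype(int)),4,col,1)
cv2.imwrite("pics/w1c.png",im)
E
```

```text
0 W [[0.628, 0.246], [0.575, 0.177], [0.565, 0.073], [0.558, -0.02]] T [[0.624, 0.245], [0.591, 0.195], [0.576, 0.138], [0.568, 0.033]]
0.1 W [[0.623, 0.225], [0.579, 0.168], [0.57, 0.082], [0.565, 0.005]] T [[0.597, 0.218], [0.567, 0.172], [0.553, 0.118], [0.546, 0.021]]
0.2 W [[0.617, 0.204], [0.583, 0.159], [0.576, 0.091], [0.572, 0.03]] T [[0.571, 0.19], [0.542, 0.148], [0.529, 0.098], [0.523, 0.008]]
0.3 W [[0.612, 0.183], [0.587, 0.15], [0.582, 0.1], [0.578, 0.055]] T [[0.544, 0.163], [0.518, 0.124], [0.506, 0.079], [0.5, -0.004]]
```

View pics/w1c.png

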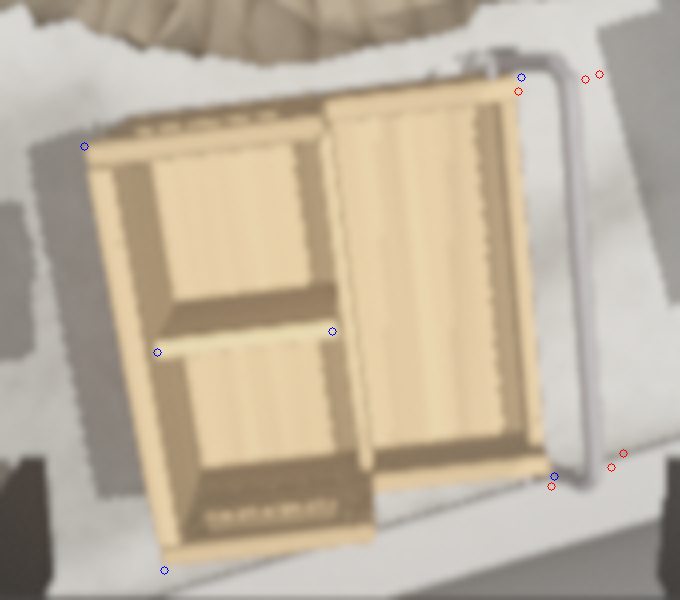

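```bash
python3 - <<'E'
from h import *
from scipy.optimize import least_squares
t=r.get_calibration("top");d=np.load("w1.npz");w=dict(K=d["K"],extrinsics=d["E"])
A=np.array([(.09,-.094,.1),(.09,.094,.1),(-.09,-.094,.048),(-.09,.094,.048),(.004,0,.08),(.08,0,.08)])
Ut=np.array([(115,49),(59,250),(321,103),(273,304),(190,178),(103,155)])/3.45+[164.6,139.6]
Uw=np.array([(85,148),(163,563),(519,78),(552,465),(336,328),(155,352)])/4+[229.5,119.5]
for sel in("t","w","tw"):
    f=lambda v:np.r_[(proj(t,place(A,v))-Ut).ravel()*("t"in sel),(proj(w,place(A,v))-Uw).ravel()*("w"in sel)*.6]
    s=least_squares(f,[.45,.18,1.35],loss="soft_l1");v=s.x;print(sel,np.round(v,4),np.round(s.fun,1))
np.save("rack.npy",v)
for n,p in dict(L=(.04,.044,.012),R=(.04,-.044,.012),F=(-.05,0,.012)).items(): print(n,np.round(place(np.array([p]),v),4))
# bail angle
Ub=np.array([(556,62),(592,485)])/4+[229.5,119.5]
Ub2=np.array([(330,97),(277,308)])/3.45+[164.6,139.6]
B=lambda a:place(np.array([[-.086-.042*np.sin(a),y,.024+.042*np.cos(a)] for y in(-.0905,.0905)]),v)
for a in np.arange(0,1.3,.2): print(round(a,1),np.round(proj(w,B(a))-Ub,1).tolist(),np.round(proj(t,B(a))-Ub2,1).tolist())
E
```

```text
t [0.4544 0.1781 1.3719] [ 0.  -0.5  0.1  1.2  0.2  0.  -0.4  0.1 -0.6 -1.   0.6  0.3 -0.  -0.
  0.   0.   0.  -0.   0.   0.  -0.   0.   0.   0. ]
w [0.4556 0.1779 1.3744] [ 0.  -0.   0.   0.   0.  -0.  -0.  -0.  -0.  -0.   0.   0.  -0.3 -0.6
  0.2  0.9  0.2 -0.6  0.3  1.2 -0.7  0.1  0.3 -0.3]
tw [0.455  0.1781 1.3726] [ 0.  -0.7  0.1  1.   0.3 -0.2 -0.3 -0.1 -0.6 -1.2  0.6  0.1 -0.2 -0.4
  0.1  1.   0.2 -0.3  0.3  1.4 -0.7  0.3  0.3 -0.2]
L [[0.4197 0.226  0.012 ]]
R [[0.506  0.2086 0.012 ]]
F [[0.4452 0.1291 0.012 ]]
0.0 [[-9.6, 6.9], [-10.2, -0.2]] [[-4.7, 1.2], [-3.6, -3.1]]
0.2 [[-4.7, 6.2], [-5.8, -0.9]] [[-2.1, 1.8], [-0.9, -2.5]]
0.4 [[-0.2, 5.4], [-1.7, -1.9]] [[0.5, 2.5], [1.8, -1.9]]
0.6 [[3.8, 4.7], [1.8, -3.2]] [[3.0, 3.3], [4.4, -1.3]]
0.8 [[7.0, 3.9], [4.7, -4.8]] [[5.2, 4.1], [6.7, -0.7]]
1.0 [[9.3, 3.2], [6.7, -6.5]] [[7.1, 4.9], [8.7, -0.1]]
1.2 [[10.6, 2.5], [7.9, -8.3]] [[8.6, 5.6], [10.3, 0.3]]
```

Emit:
{"name": "servo_tool", "arguments": {"targets": [{"dx":0,"dy":-4,"dz":0,"spin":-0.1,"grip":100},{"dx":0,"dy":-8,"dz":0,"spin":-0.2,"grip":100},{"dx":0,"dy":-12,"dz":0,"spin":-0.3,"grip":100},{"dx":0,"dy":-16,"dz":0,"spin":-0.4,"grip":100},{"dx":0,"dy":-20,"dz":0,"spin":-0.46,"grip":100},{"dx":0,"dy":-24,"dz":0,"spin":-0.46,"grip":100},{"dx":0,"dy":-28,"dz":0,"spin":-0.46,"grip":100},{"dx":-1,"dy":-32,"dz":0,"spin":-0.46,"grip":100},{"dx":-3,"dy":-36,"dz":0,"spin":-0.46,"grip":100},{"dx":-4,"dy":-39,"dz":0,"spin":-0.46,"grip":100}]}}

```text
time_s: 3.65
tcp_pos: [0.4813, -0.2415, 0.4168]
eef_rot: [180.0, -0.0, -44.8]
contact_force: [0.9, 0.4, 0.9]
gripper_width: 0.0878
```

```bash
cat > look.py <<'E'
from h import *
import sys
G={"spray_can_mid":(CAN,[.503,-.470,0]),"glue_bottle_mid":(GLUE,[.410,-.377,0]),"tape_measure_mid":(TAPE,[.537,-.382,-.42])}
def go(names,z=0,cams=("wrist",),G=G):
    for n in cams:
        c=r.get_calibration(n);im=r.capture(n)
        for o in names:
            P,v=G[o];u=proj(c,place(np.array([[0,0,.08 if o[0]!="t" else .03]]),v))[0]
            for d in r.cut_out(o,n):
                e=d["extent"]
                if e[0]-15<u[0]<e[2]+15 and e[1]-15<u[1]<e[3]+15:
                    q,s=fit(P,[(c,d["mask"].astype(np.float32))],v,[0,1,2] if o[0]=="t" else [0,1]);print(n,o,np.round(q,4),round(s,3),np.round(e),round(d['p'],2))
    return im
E
python3 - <<'E'
from look import *
im=go(["spray_can_mid","glue_bottle_mid","tape_measure_mid"]);cv2.imwrite("pics/w2.png",im);print(r.get_state()["tcp_pos"])
E
```

```text
wrist spray_can_mid [ 0.4987 -0.4767  0.    ] 0.05 [386.   0. 491.  69.] 0.81
wrist tape_measure_mid [ 0.538  -0.384  -0.4395] 0.12 [331.  49. 382.  85.] 0.78
[ 0.48233139 -0.24037773  0.41663062]
```

View pics/w2.png

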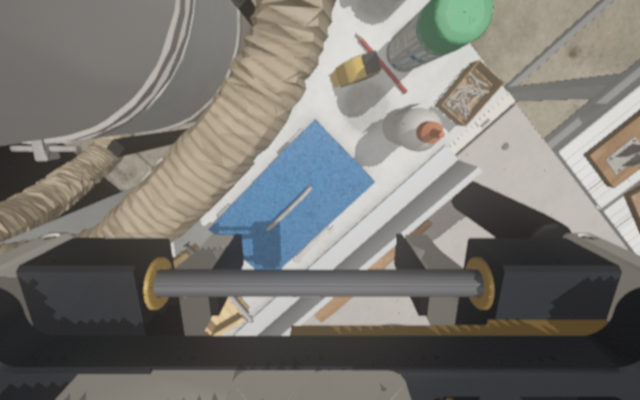

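```bash
python3 - <<'E'
from look import *
w=r.get_calibration("wrist");t=r.get_calibration("top")
# orange blob centroid on nozzle/collar in wrist, top, scene
for n in("wrist","top","scene"):
    im=r.capture(n) if n!="wrist" else cv2.imread("pics/w2.png");c=r.get_calibration(n)
    h=cv2.cvtColor(im,cv2.COLOR_BGR2HSV);m=((h[...,0]<14)&(h[...,1]>150)&(h[...,2]>110)).astype(np.uint8)
    u0=proj(c,np.array([[.41,-.378,.18]]))[0];k,l,s,ce=cv2.connectedComponentsWithStats(m)
    best=[i for i in range(1,k) if np.hypot(*(ce[i]-u0))<25 and s[i,4]>8]
    for i in best: print(n,np.round(u0),np.round(ce[i],1),s[i].tolist(),np.round(ray(c,ce[i],.185),4))
print(proj(w,r.get_state()["tcp_pos"][None]))
print([ (round(d['p'],2),np.round(d['extent'])) for d in (r.capture("wrist"),r.cut_out("glue_bottle_mid","wrist"))[1]])
go(["glue_bottle_mid"],G={"glue_bottle_mid":(GLUE,[.412,-.38,0])})
E
```

```text
top [409. 205.] [408.4 205. ] [405, 201, 8, 9, 45] [ 0.4085 -0.3756  0.185 ]
[[315.73025211 248.98785786]]
[(0.85, array([384., 102., 447., 151.]))]
wrist glue_bottle_mid [ 0.4181 -0.3795  0.    ] 0.124 [384. 103. 447. 150.] 0.64
```

Emit:
{"name": "servo_tool", "arguments": {"targets": [{"dx":-1.5,"dy":-3,"dz":0,"spin":0,"grip":100},{"dx":-3,"dy":-6,"dz":0,"spin":0,"grip":100},{"dx":-4.5,"dy":-9,"dz":0,"spin":0,"grip":100},{"dx":-6,"dy":-12,"dz":-2,"spin":0,"grip":100},{"dx":-7,"dy":-13.8,"dz":-5,"spin":0,"grip":100},{"dx":-7,"dy":-13.8,"dz":-8,"spin":0,"grip":100},{"dx":-7,"dy":-13.8,"dz":-11,"spin":0,"grip":100},{"dx":-7,"dy":-13.8,"dz":-14,"spin":0,"grip":100},{"dx":-7,"dy":-13.8,"dz":-15,"spin":0,"grip":100},{"dx":-7,"dy":-13.8,"dz":-15,"spin":0,"grip":100}]}}

```text
time_s: 4.98
tcp_pos: [0.412, -0.3763, 0.2641]
eef_rot: [179.9, 0.3, -44.7]
contact_force: [-0.0, 0.2, 0.3]
gripper_width: 0.0878
```

```bash
python3 - <<'E'
from look import *
w=r.get_calibration("wrist");im=r.capture("wrist");s=r.get_state();print(s["tcp_pos"],s["eef_rot"])
for z in(.145,.179,.206):print(z,proj(w,np.array([[.411,-.378,z]])))
u=proj(w,s["tcp_pos"][None])[0]; print(u)
cv2.imwrite("pics/w3.png",cv2.resize(im[110:310,200:480],None,fx=2.5,fy=2.5,interpolation=cv2.INTER_CUBIC));np.savez("w3.npz",K=w["K"],E=w["extrinsics"])
E
```

```text
[ 0.41306982 -0.37714038  0.26649268] [ 1.79940081e+02  7.56043522e-02 -4.46728363e+01]
0.145 [[320.1321593  192.46663281]]
0.179 [[320.40197719 203.19386964]]
0.206 [[320.6706947  213.87735811]]
[317.95103416 248.10018968]
```

View pics/w3.png

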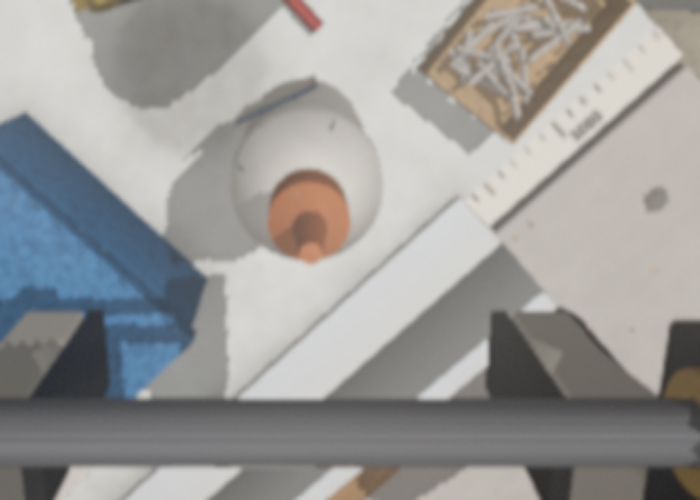

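```bash
python3 - <<'E'
from h import *
d=np.load("w3.npz");w=dict(K=d["K"],extrinsics=d["E"])
for u,z in(((309,213),.179),((311,252),.206),((307,185),.145)): print(ray(w,(200+u[0]/2.5-.3,110+u[1]/2.5-.3),z))
E
```

```text
[ 0.41450629 -0.38488869  0.179     ]
[ 0.41110518 -0.38177155  0.206     ]
[ 0.41557346 -0.38567171  0.145     ]
```

Emit:
{"name": "servo_tool", "arguments": {"targets": [{"dx":0,"dy":-0.6,"dz":0,"spin":0,"grip":100},{"dx":0,"dy":-0.6,"dz":-2,"spin":0,"grip":100},{"dx":0,"dy":-0.6,"dz":-4,"spin":0,"grip":100},{"dx":0,"dy":-0.6,"dz":-6,"spin":0,"grip":100},{"dx":0,"dy":-0.6,"dz":-8,"spin":0,"grip":100},{"dx":0,"dy":-0.6,"dz":-10,"spin":0,"grip":100},{"dx":0,"dy":-0.6,"dz":-11.3,"spin":0,"grip":100},{"dx":0,"dy":-0.6,"dz":-11.3,"spin":0,"grip":70},{"dx":0,"dy":-0.6,"dz":-11.3,"spin":0,"grip":50},{"dx":0,"dy":-0.6,"dz":-11.3,"spin":0,"grip":38}], "squeeze": 30}}

```text
time_s: 5.87
tcp_pos: [0.4142, -0.3843, 0.1557]
eef_rot: [-180.0, -0.2, -44.7]
contact_force: [-0.6, 0.3, 0.6]
gripper_width: 0.0734
```

Emit:
{"name": "servo_tool", "arguments": {"targets": [{"dx":0,"dy":0,"dz":0,"spin":0,"grip":34},{"dx":0,"dy":0,"dz":0,"spin":0,"grip":30},{"dx":0,"dy":0,"dz":0,"spin":0,"grip":26},{"dx":0,"dy":0,"dz":0,"spin":0,"grip":20},{"dx":0,"dy":0,"dz":0,"spin":0,"grip":15},{"dx":0,"dy":0,"dz":0,"spin":0,"grip":15},{"dx":0,"dy":0,"dz":1,"spin":0,"grip":15},{"dx":0,"dy":0,"dz":2.5,"spin":0,"grip":15},{"dx":0,"dy":0,"dz":4,"spin":0,"grip":15},{"dx":0,"dy":0,"dz":6,"spin":0,"grip":15}]}}

```text
time_s: 6.7
tcp_pos: [0.4119, -0.3827, 0.2132]
eef_rot: [180.0, 0.2, -44.8]
contact_force: [0.2, -0.6, -4.9]
gripper_width: 0.0276
```

Emit:
{"name": "servo_tool", "arguments": {"targets": [{"dx":0,"dy":0,"dz":3,"spin":0,"grip":15},{"dx":0,"dy":0,"dz":6,"spin":0,"grip":15},{"dx":0,"dy":1,"dz":9,"spin":0,"grip":15},{"dx":0.5,"dy":3,"dz":11.5,"spin":-0.07,"grip":15},{"dx":1,"dy":6,"dz":13,"spin":-0.14,"grip":15},{"dx":1.5,"dy":9.5,"dz":13,"spin":-0.21,"grip":15},{"dx":2,"dy":13,"dz":13,"spin":-0.28,"grip":15},{"dx":2.5,"dy":16.5,"dz":13,"spin":-0.35,"grip":15},{"dx":3,"dy":20,"dz":13,"spin":-0.42,"grip":15},{"dx":3.5,"dy":23.5,"dz":13,"spin":-0.49,"grip":15}]}}

```text
time_s: 7.53
tcp_pos: [0.447, -0.1468, 0.3437]
eef_rot: [180.0, 0.0, -73.0]
contact_force: [0.7, 0.8, -3.5]
gripper_width: 0.0278
```

Emit:
{"name": "servo_tool", "arguments": {"targets": [{"dx":0.5,"dy":3.5,"dz":0,"spin":-0.06,"grip":15},{"dx":1.1,"dy":7,"dz":0,"spin":-0.12,"grip":15},{"dx":1.7,"dy":10.5,"dz":0,"spin":-0.18,"grip":15},{"dx":2.3,"dy":14,"dz":0,"spin":-0.24,"grip":15},{"dx":2.9,"dy":17.5,"dz":0,"spin":-0.3,"grip":15},{"dx":3.5,"dy":21,"dz":0,"spin":-0.35,"grip":15},{"dx":4.1,"dy":24.5,"dz":0,"spin":-0.4,"grip":15},{"dx":4.7,"dy":28,"dz":0,"spin":-0.45,"grip":15},{"dx":5.3,"dy":31.5,"dz":0,"spin":-0.498,"grip":15},{"dx":5.8,"dy":34.5,"dz":0,"spin":-0.498,"grip":15}]}}

```text
time_s: 8.37
tcp_pos: [0.5053, 0.1987, 0.3435]
eef_rot: [179.9, -0.0, -101.5]
contact_force: [0.3, 0.2, -3.7]
gripper_width: 0.028
```

Emit:
{"name": "servo_tool", "arguments": {"targets": [{"dx":0,"dy":0.8,"dz":0,"spin":0,"grip":15},{"dx":0,"dy":1.2,"dz":0,"spin":0,"grip":15},{"dx":0,"dy":1.2,"dz":0,"spin":0,"grip":15},{"dx":0,"dy":1.2,"dz":0,"spin":0,"grip":15},{"dx":0,"dy":1.2,"dz":-1,"spin":0,"grip":15},{"dx":0,"dy":1.2,"dz":-2,"spin":0,"grip":15},{"dx":0,"dy":1.2,"dz":-3,"spin":0,"grip":15},{"dx":0,"dy":1.2,"dz":-4,"spin":0,"grip":15},{"dx":0,"dy":1.2,"dz":-5,"spin":0,"grip":15},{"dx":0,"dy":1.2,"dz":-5,"spin":0,"grip":15}]}}

```text
time_s: 9.2
tcp_pos: [0.5047, 0.2077, 0.2906]
eef_rot: [179.8, -0.2, -101.4]
contact_force: [-0.7, 0.3, -5.4]
gripper_width: 0.0282
```

```bash
python3 - <<'E'
from h import *
s=r.get_state();v=np.load("rack.npy");print(s["time_s"],s["tcp_pos"],s["eef_rot"],s["contact_force"],s["gripper_width"],place(np.array([[.04,-.044,.012]]),v),np.degrees(v[2])-180)
im=r.capture("top");w=r.get_calibration("top")
ce=cv2.resize(im[80:260,160:290],None,fx=3,fy=3,interpolation=cv2.INTER_CUBIC)
i2=r.capture("scene");b=cv2.resize(i2[90:230,200:340],None,fx=3,fy=3,interpolation=cv2.INTER_CUBIC)
i3=r.capture("wrist")
H=540;b=cv2.copyMakeBorder(b,0,H-b.shape[0],0,0,cv2.BORDER_CONSTANT);cv2.imwrite("pics/p1.png",np.hstack([ce[:H],b])[:, :800]);cv2.imwrite("pics/p1w.png",i3)
E
```

```text
9.2 [0.5047093  0.20771821 0.29059794] [ 1.79819251e+02 -1.54035112e-01 -1.01379619e+02] [-0.68990509  0.26032344 -5.36136322] 0.028205627614616213 [[0.50602158 0.20863205 0.012     ]] -101.35694312904178
```

View pics/p1w.png

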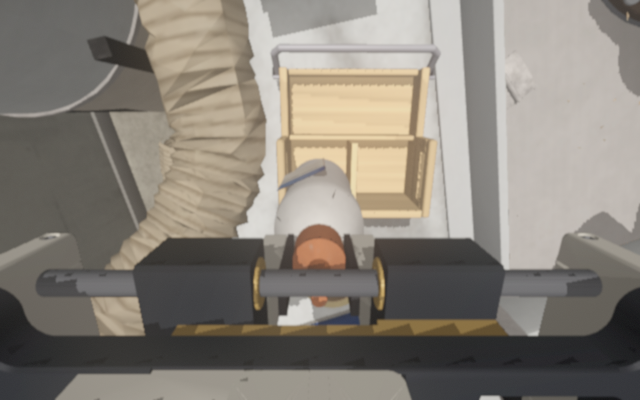

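Emit:
{"name": "servo_tool", "arguments": {"targets": [{"dx":0.1,"dy":0.1,"dz":-1.5,"spin":0,"grip":15},{"dx":0.1,"dy":0.1,"dz":-3.5,"spin":0,"grip":15},{"dx":0.1,"dy":0.1,"dz":-5.5,"spin":0,"grip":15},{"dx":0.1,"dy":0.1,"dz":-7.5,"spin":0,"grip":15},{"dx":0.1,"dy":0.1,"dz":-9,"spin":0,"grip":15},{"dx":0.1,"dy":0.1,"dz":-10.3,"spin":0,"grip":15},{"dx":0.1,"dy":0.1,"dz":-11.3,"spin":0,"grip":15},{"dx":0.1,"dy":0.1,"dz":-11.9,"spin":0,"grip":15},{"dx":0.1,"dy":0.1,"dz":-12.1,"spin":0,"grip":15},{"dx":0.1,"dy":0.1,"dz":-12.1,"spin":0,"grip":15}]}}

```text
time_s: 10.18
tcp_pos: [0.5071, 0.2096, 0.1727]
eef_rot: [-180.0, -0.0, -101.3]
contact_force: [0.2, 0.4, -4.0]
gripper_width: 0.0276
```

```bash
python3 - <<'E'
from h import *
for i in range(3):
    s=r.get_state();print(s["time_s"],s["tcp_pos"],s["contact_force"],s["moment"]);r.capture("top")
E
```

```text
10.1833 [0.50706343 0.20963811 0.17268809] [ 0.19814756  0.43824108 -3.9970897 ] [ 0.10556369 -0.05102699  0.06705189]
10.2333 [0.50729031 0.20977784 0.17318242] [ 0.97123728  0.46633352 -4.37691454] [ 9.9318477e-02 -6.5728068e-02  1.1784924e-05]
10.2833 [0.50738805 0.20986559 0.17341897] [-0.25318233 -0.68628774 -4.29094035] [ 0.06029873 -0.0704536   0.00202128]
```

Emit:
{"name": "servo_tool", "arguments": {"targets": [{"dx":0,"dy":0,"dz":-0.1,"spin":0,"grip":15},{"dx":0,"dy":0,"dz":-0.2,"spin":0,"grip":15},{"dx":0,"dy":0,"dz":-0.3,"spin":0,"grip":15},{"dx":0,"dy":0,"dz":-0.35,"spin":0,"grip":15},{"dx":0,"dy":0,"dz":-0.4,"spin":0,"grip":15},{"dx":0,"dy":0,"dz":-0.4,"spin":0,"grip":15},{"dx":0,"dy":0,"dz":-0.4,"spin":0,"grip":15},{"dx":0,"dy":0,"dz":-0.4,"spin":0,"grip":15},{"dx":0,"dy":0,"dz":-0.4,"spin":0,"grip":15},{"dx":0,"dy":0,"dz":-0.4,"spin":0,"grip":15}]}}

```text
time_s: 11.17
tcp_pos: [0.508, 0.2105, 0.1704]
eef_rot: [-179.9, 0.1, -101.3]
contact_force: [-1.1, 1.4, 7.4]
gripper_width: 0.028
```

Emit:
{"name": "servo_tool", "arguments": {"targets": [{"dx":0,"dy":0,"dz":0.1,"spin":0,"grip":30},{"dx":0,"dy":0,"dz":0.1,"spin":0,"grip":38},{"dx":0,"dy":0,"dz":0.1,"spin":0,"grip":46},{"dx":0,"dy":0,"dz":0.1,"spin":0,"grip":55},{"dx":0,"dy":0,"dz":0.1,"spin":0,"grip":60},{"dx":0,"dy":0,"dz":1,"spin":0,"grip":65},{"dx":0,"dy":0,"dz":4,"spin":0,"grip":70},{"dx":0,"dy":0,"dz":7,"spin":0,"grip":80},{"dx":0,"dy":0,"dz":10,"spin":0,"grip":90},{"dx":0,"dy":0,"dz":14,"spin":0,"grip":100}]}}

```text
time_s: 12.0
tcp_pos: [0.5059, 0.2089, 0.309]
eef_rot: [179.9, -0.1, -101.4]
contact_force: [0.6, 0.8, -0.3]
gripper_width: 0.0759
```

```bash
python3 - <<'E'
from look import *
go(["glue_bottle_mid"],cams=("scene","wrist"),G={"glue_bottle_mid":(GLUE,[.506,.208,0,.012])})
im=r.capture("wrist");cv2.imwrite("pics/p2w.png",im);s=r.get_state();print(s["tcp_pos"],s["eef_rot"])
E
```

```text
scene glue_bottle_mid [0.5122 0.2187 0.     0.012 ] 0.183 [255. 131. 276. 180.] 0.98
wrist glue_bottle_mid [0.509 0.206 0.    0.012] 0.154 [296. 139. 351. 208.] 0.62
[0.50668286 0.20951332 0.30900081] [-1.79985401e+02  5.06144887e-02 -1.01350568e+02]
```

View pics/p2w.png

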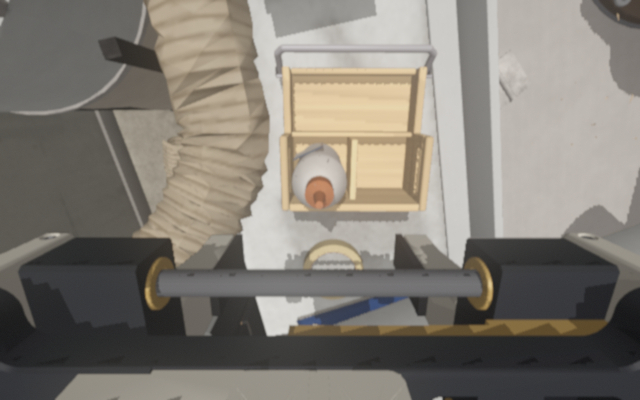

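Emit:
{"name": "servo_tool", "arguments": {"targets": [{"dx":0,"dy":-3,"dz":0,"spin":0,"grip":100},{"dx":0,"dy":-7,"dz":0,"spin":0,"grip":100},{"dx":0,"dy":-11,"dz":0,"spin":0,"grip":100},{"dx":0,"dy":-15,"dz":0,"spin":0,"grip":100},{"dx":0,"dy":-19,"dz":0,"spin":0,"grip":100},{"dx":0,"dy":-23,"dz":0,"spin":0,"grip":100},{"dx":0,"dy":-27,"dz":0,"spin":0,"grip":100},{"dx":0,"dy":-31,"dz":0,"spin":0,"grip":100},{"dx":0,"dy":-35,"dz":0,"spin":0,"grip":100},{"dx":0,"dy":-39,"dz":0,"spin":0,"grip":100}]}}

```text
time_s: 13.08
tcp_pos: [0.5058, -0.1823, 0.3076]
eef_rot: [179.9, -0.0, -101.3]
contact_force: [1.5, 0.6, 0.2]
gripper_width: 0.0874
```

Emit:
{"name": "servo_tool", "arguments": {"targets": [{"dx":0,"dy":-4,"dz":0,"spin":0,"grip":100},{"dx":0,"dy":-8,"dz":0,"spin":0,"grip":100},{"dx":0,"dy":-12,"dz":0,"spin":0,"grip":100},{"dx":0,"dy":-16,"dz":0,"spin":0,"grip":100},{"dx":0,"dy":-20,"dz":0,"spin":0,"grip":100},{"dx":-0.2,"dy":-24,"dz":0,"spin":0,"grip":100},{"dx":-0.4,"dy":-27,"dz":0,"spin":0,"grip":100},{"dx":-0.4,"dy":-28.5,"dz":0,"spin":0,"grip":100},{"dx":-0.4,"dy":-29,"dz":0,"spin":0,"grip":100},{"dx":-0.4,"dy":-29,"dz":0,"spin":0,"grip":100}]}}

```text
time_s: 13.92
tcp_pos: [0.5023, -0.471, 0.3067]
eef_rot: [179.8, 0.1, -101.4]
contact_force: [0.8, 1.2, -0.5]
gripper_width: 0.088
```

```bash
python3 - <<'E'
from look import *
im=go(["spray_can_mid"]);w=r.get_calibration("wrist");s=r.get_state();print(s["time_s"],s["tcp_pos"],s["eef_rot"])
h=cv2.cvtColor(im,cv2.COLOR_BGR2HSV);m=((h[...,0]>55)&(h[...,0]<90)&(h[...,1]>90)).astype(np.uint8)
k,l,st,ce=cv2.connectedComponentsWithStats(m);i=1+st[1:,4].argmax();print(st[i],ce[i])
obs=[(w,(l==i).astype(np.float32))]
print(fit([CAN[1]],obs,[.503,-.472,0],[0,1]))
cv2.imwrite("pics/w4.png",im)
E
```

```text
wrist spray_can_mid [ 0.4998 -0.4655  0.    ] 0.066 [286. 137. 358. 237.] 0.77
14.0167 [ 0.50292198 -0.4694743   0.30804714] [ 1.79951262e+02  3.34707078e-02 -1.01324617e+02]
[298 178   1   1   1] [298. 178.]
(array([ 0.52045346, -0.45552105,  0.        ]), np.float64(0.9997266530990601))
```

Emit:
{"name": "servo_tool", "arguments": {"targets": [{"dx":-0.3,"dy":0.1,"dz":0,"spin":0,"grip":100},{"dx":-0.3,"dy":0.1,"dz":-2,"spin":0,"grip":100},{"dx":-0.3,"dy":0.1,"dz":-4,"spin":0,"grip":100},{"dx":-0.3,"dy":0.1,"dz":-6,"spin":0,"grip":100},{"dx":-0.3,"dy":0.1,"dz":-8,"spin":0,"grip":100},{"dx":-0.3,"dy":0.1,"dz":-10,"spin":0,"grip":100},{"dx":-0.3,"dy":0.1,"dz":-12,"spin":0,"grip":100},{"dx":-0.3,"dy":0.1,"dz":-13.5,"spin":0,"grip":100},{"dx":-0.3,"dy":0.1,"dz":-14.4,"spin":0,"grip":100},{"dx":-0.3,"dy":0.1,"dz":-14.4,"spin":0,"grip":95}]}}

```text
time_s: 14.85
tcp_pos: [0.4993, -0.4677, 0.163]
eef_rot: [179.9, 0.1, -101.3]
contact_force: [-0.3, 0.7, -0.2]
gripper_width: 0.0852
```

Emit:
{"name": "servo_tool", "arguments": {"targets": [{"dx":0,"dy":0,"dz":0,"spin":0,"grip":88},{"dx":0,"dy":0,"dz":0,"spin":0,"grip":83},{"dx":0,"dy":0,"dz":0,"spin":0,"grip":79},{"dx":0,"dy":0,"dz":0,"spin":0,"grip":75},{"dx":0,"dy":0,"dz":0,"spin":0,"grip":70},{"dx":0,"dy":0,"dz":0,"spin":0,"grip":60},{"dx":0,"dy":0,"dz":0,"spin":0,"grip":60},{"dx":0,"dy":0,"dz":0.8,"spin":0,"grip":60},{"dx":0,"dy":0,"dz":2,"spin":0,"grip":60},{"dx":0,"dy":0,"dz":4,"spin":0,"grip":60}]}}

```text
time_s: 15.68
tcp_pos: [0.4988, -0.4685, 0.2031]
eef_rot: [179.8, 0.1, -101.4]
contact_force: [-0.8, 0.2, -3.5]
gripper_width: 0.063
```

```bash
python3 - <<'E'
from h import *
for i in range(2):
    s=r.get_state();print(s["time_s"],s["tcp_pos"],s["contact_force"],s["gripper_width"]);im=r.capture("wrist")
E
```

```text
15.6833 [ 0.49880927 -0.46853492  0.20305839] [-0.79281518  0.2331348  -3.46932963] 0.06300555422391607
15.7333 [ 0.50067848 -0.47045607  0.20943182] [ 1.36372483 -1.53755178  2.98652729] 0.063033906366862
```

Emit:
{"name": "servo_tool", "arguments": {"targets": [{"dx":0,"dy":0,"dz":2.5,"spin":0,"grip":60},{"dx":0,"dy":0,"dz":5,"spin":0,"grip":60},{"dx":0,"dy":0,"dz":8,"spin":0,"grip":60},{"dx":0,"dy":2,"dz":11,"spin":0,"grip":60},{"dx":0,"dy":5,"dz":13.5,"spin":0,"grip":60},{"dx":-0.4,"dy":8.5,"dz":13.5,"spin":0,"grip":60},{"dx":-0.8,"dy":12,"dz":13.5,"spin":0,"grip":60},{"dx":-1.3,"dy":15.5,"dz":13.5,"spin":0,"grip":60},{"dx":-1.8,"dy":19,"dz":13.5,"spin":0,"grip":60},{"dx":-2.2,"dy":22.5,"dz":13.5,"spin":0,"grip":60}]}}

```text
time_s: 16.62
tcp_pos: [0.477, -0.2428, 0.3393]
eef_rot: [180.0, 0.0, -101.4]
contact_force: [1.5, 1.5, -2.5]
gripper_width: 0.0631
```

Emit:
{"name": "servo_tool", "arguments": {"targets": [{"dx":-0.5,"dy":3.5,"dz":0,"spin":0,"grip":60},{"dx":-1,"dy":7,"dz":0,"spin":0,"grip":60},{"dx":-1.5,"dy":10.5,"dz":0,"spin":0,"grip":60},{"dx":-2,"dy":14,"dz":0,"spin":0,"grip":60},{"dx":-2.5,"dy":17.5,"dz":0,"spin":0,"grip":60},{"dx":-3,"dy":21,"dz":0,"spin":0,"grip":60},{"dx":-3.5,"dy":24.5,"dz":0,"spin":0,"grip":60},{"dx":-4,"dy":28,"dz":0,"spin":0,"grip":60},{"dx":-4.5,"dy":31.5,"dz":0,"spin":0,"grip":60},{"dx":-5,"dy":35,"dz":0,"spin":0,"grip":60}]}}

```text
time_s: 17.45
tcp_pos: [0.4268, 0.1071, 0.3397]
eef_rot: [-180.0, 0.1, -101.3]
contact_force: [1.7, 0.2, -2.6]
gripper_width: 0.0633
```

Emit:
{"name": "servo_tool", "arguments": {"targets": [{"dx":-0.3,"dy":3.5,"dz":0,"spin":0,"grip":60},{"dx":-0.5,"dy":7,"dz":0,"spin":0,"grip":60},{"dx":-0.7,"dy":9.5,"dz":0,"spin":0,"grip":60},{"dx":-0.8,"dy":11.5,"dz":0,"spin":0,"grip":60},{"dx":-0.8,"dy":12,"dz":0,"spin":0,"grip":60},{"dx":-0.8,"dy":12,"dz":0,"spin":0,"grip":60},{"dx":-0.8,"dy":12,"dz":-1,"spin":0,"grip":60},{"dx":-0.8,"dy":12,"dz":-2,"spin":0,"grip":60},{"dx":-0.8,"dy":12,"dz":-3,"spin":0,"grip":60},{"dx":-0.8,"dy":12,"dz":-3,"spin":0,"grip":60}]}}

```text
time_s: 18.28
tcp_pos: [0.4188, 0.2239, 0.3067]
eef_rot: [179.8, -0.2, -101.4]
contact_force: [-0.6, -0.3, -3.8]
gripper_width: 0.0631
```

```bash
python3 - <<'E'
from h import *
for i in range(3):
    s=r.get_state();print(s["time_s"],s["tcp_pos"],s["eef_rot"],s["contact_force"],s["gripper_width"]);im=r.capture("wrist")
cv2.imwrite("pics/p3w.png",im)
c=r.get_calibration("wrist");tc=s["tcp_pos"]
for o in r.cut_out("spray_can_mid","wrist"): print(round(o['p'],2),np.round(o["extent"]))
print(np.round(proj(c,np.array([tc,tc+[0,0,-.165],tc+[0.0066,.0328,-.165]]))-0), np.round(proj(c,circ(.0335,0,8)+tc+[0,0,-.165]).min(0)))
E
```

```text
18.2833 [0.41877272 0.22388726 0.30668848] [ 1.79841522e+02 -1.66641035e-01 -1.01427614e+02] [-0.55055961 -0.3285039  -3.84594054] 0.06305109024114641
18.3333 [0.41930114 0.22414856 0.30795973] [ 1.79908719e+02 -1.34206186e-01 -1.01413518e+02] [ 0.22214315 -0.11453494 -1.89448423] 0.06355932251290962
18.3833 [0.41977307 0.22461442 0.30898586] [ 1.79973327e+02 -6.91063528e-02 -1.01395687e+02] [ 0.88438552  0.54647894 -2.26980598] 0.06319254821120177
0.71 [242. 153. 396. 324.]
[[319. 247.]
 [319. 182.]
 [319. 211.]] [289. 152.]
```

Emit:
{"name": "servo_tool", "arguments": {"targets": [{"dx":0,"dy":0.15,"dz":-1.5,"spin":0,"grip":60},{"dx":0,"dy":0.15,"dz":-3.5,"spin":0,"grip":60},{"dx":0,"dy":0.15,"dz":-5.5,"spin":0,"grip":60},{"dx":0,"dy":0.15,"dz":-7.5,"spin":0,"grip":60},{"dx":0,"dy":0.15,"dz":-9,"spin":0,"grip":60},{"dx":0,"dy":0.15,"dz":-10.4,"spin":0,"grip":60},{"dx":0,"dy":0.15,"dz":-11.5,"spin":0,"grip":60},{"dx":0,"dy":0.15,"dz":-12.2,"spin":0,"grip":60},{"dx":0,"dy":0.15,"dz":-12.5,"spin":0,"grip":60},{"dx":0,"dy":0.15,"dz":-12.7,"spin":0,"grip":60}]}}

```text
time_s: 19.32
tcp_pos: [0.4201, 0.2271, 0.1827]
eef_rot: [-180.0, 0.0, -101.3]
contact_force: [0.8, 0.1, -2.8]
gripper_width: 0.0632
```

Emit:
{"name": "servo_tool", "arguments": {"targets": [{"dx":0,"dy":0,"dz":-0.1,"spin":0,"grip":60},{"dx":0,"dy":0,"dz":-0.2,"spin":0,"grip":60},{"dx":0,"dy":0,"dz":-0.3,"spin":0,"grip":60},{"dx":0,"dy":0,"dz":-0.3,"spin":0,"grip":60},{"dx":0,"dy":0,"dz":-0.3,"spin":0,"grip":60},{"dx":0,"dy":0,"dz":-0.3,"spin":0,"grip":60},{"dx":0,"dy":0,"dz":-0.3,"spin":0,"grip":60},{"dx":0,"dy":0,"dz":-0.3,"spin":0,"grip":60},{"dx":0,"dy":0,"dz":-0.3,"spin":0,"grip":60},{"dx":0,"dy":0,"dz":-0.3,"spin":0,"grip":60}]}}

```text
time_s: 20.15
tcp_pos: [0.4199, 0.227, 0.1796]
eef_rot: [-180.0, 0.0, -101.3]
contact_force: [-0.3, 0.2, -2.8]
gripper_width: 0.0629
```

Not yet in contact; go down a little further.

Emit:
{"name": "servo_tool", "arguments": {"targets": [{"dx":0,"dy":0,"dz":-0.1,"spin":0,"grip":60},{"dx":0,"dy":0,"dz":-0.2,"spin":0,"grip":60},{"dx":0,"dy":0,"dz":-0.25,"spin":0,"grip":60},{"dx":0,"dy":0,"dz":-0.3,"spin":0,"grip":60},{"dx":0,"dy":0,"dz":-0.35,"spin":0,"grip":60},{"dx":0,"dy":0,"dz":-0.35,"spin":0,"grip":60},{"dx":0,"dy":0,"dz":-0.35,"spin":0,"grip":60},{"dx":0,"dy":0,"dz":-0.35,"spin":0,"grip":60},{"dx":0,"dy":0,"dz":-0.35,"spin":0,"grip":60},{"dx":0,"dy":0,"dz":-0.35,"spin":0,"grip":60}]}}

```text
time_s: 20.98
tcp_pos: [0.4204, 0.2278, 0.1774]
eef_rot: [-179.9, 0.1, -101.3]
contact_force: [-4.0, 1.4, 8.1]
gripper_width: 0.0629
```

Emit:
{"name": "servo_tool", "arguments": {"targets": [{"dx":0,"dy":0,"dz":0.1,"spin":0,"grip":74},{"dx":0,"dy":0,"dz":0.1,"spin":0,"grip":78},{"dx":0,"dy":0,"dz":0.1,"spin":0,"grip":82},{"dx":0,"dy":0,"dz":0.1,"spin":0,"grip":84},{"dx":0,"dy":0,"dz":0.1,"spin":0,"grip":84},{"dx":0,"dy":0,"dz":1,"spin":0,"grip":84},{"dx":0,"dy":0,"dz":3,"spin":0,"grip":84},{"dx":0,"dy":0,"dz":6,"spin":0,"grip":84},{"dx":0,"dy":0,"dz":9,"spin":0,"grip":84},{"dx":0,"dy":0,"dz":13,"spin":0,"grip":84}]}}

```text
time_s: 21.82
tcp_pos: [0.419, 0.2262, 0.3066]
eef_rot: [179.9, -0.1, -101.4]
contact_force: [0.1, 1.2, -0.5]
gripper_width: 0.0736
```

```bash
python3 - <<'E'
from look import *
G={"glue_bottle_mid":(GLUE,[.508,.209,0,.012]),"spray_can_mid":(CAN,[.42,.227,0,.012])}
im=go(list(G),cams=("wrist",),G=G);print(r.get_state()["tcp_pos"]);cv2.imwrite("pics/p4w.png",im)
G={"tape_measure_mid":(TAPE,[.537,-.383,-.43])}
go(list(G),cams=("top","scene"),G=G)
E
```

```text
wrist glue_bottle_mid [0.5061 0.2113 0.     0.012 ] 0.127 [210. 143. 278. 212.] 0.61
wrist spray_can_mid [0.4207 0.2319 0.     0.012 ] 0.075 [280. 141. 356. 244.] 0.59
[0.42112284 0.22804792 0.30993697]
top tape_measure_mid [ 0.5416 -0.4117 -0.6727] 0.95 [411. 164. 412. 183.] 0.71
top tape_measure_mid [ 0.5383 -0.3808 -0.3764] 0.171 [386. 163. 415. 184.] 0.66
scene tape_measure_mid [ 0.5332 -0.3873 -0.4941] 0.238 [388. 226. 407. 242.] 0.87
```

View pics/p4w.png

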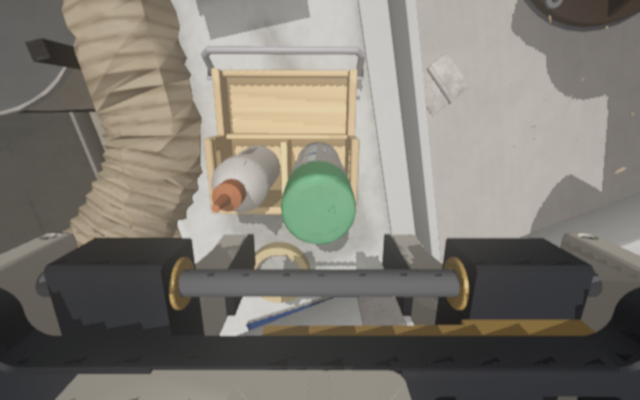

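Emit:
{"name": "servo_tool", "arguments": {"targets": [{"dx":0.3,"dy":-3,"dz":1,"spin":0,"grip":90},{"dx":0.9,"dy":-7,"dz":1,"spin":0.08,"grip":100},{"dx":1.6,"dy":-11,"dz":1,"spin":0.16,"grip":100},{"dx":2.4,"dy":-15,"dz":1,"spin":0.24,"grip":100},{"dx":3.2,"dy":-19,"dz":1,"spin":0.33,"grip":100},{"dx":4,"dy":-23,"dz":1,"spin":0.42,"grip":100},{"dx":4.8,"dy":-27,"dz":1,"spin":0.51,"grip":100},{"dx":5.6,"dy":-31,"dz":1,"spin":0.6,"grip":100},{"dx":6.4,"dy":-35,"dz":1,"spin":0.69,"grip":100},{"dx":7.2,"dy":-39,"dz":1,"spin":0.78,"grip":100}]}}

```text
time_s: 23.0
tcp_pos: [0.4913, -0.1652, 0.3151]
eef_rot: [179.9, 0.1, -56.4]
contact_force: [1.8, 2.0, 0.6]
gripper_width: 0.0872
```

Emit:
{"name": "servo_tool", "arguments": {"targets": [{"dx":0.8,"dy":-4,"dz":0,"spin":0.1,"grip":100},{"dx":1.6,"dy":-8,"dz":0,"spin":0.2,"grip":100},{"dx":2.4,"dy":-12,"dz":0,"spin":0.3,"grip":100},{"dx":3.2,"dy":-16,"dz":0,"spin":0.4,"grip":100},{"dx":4,"dy":-19,"dz":0,"spin":0.5,"grip":100},{"dx":4.5,"dy":-21.5,"dz":0,"spin":0.57,"grip":100},{"dx":4.5,"dy":-22,"dz":0,"spin":0.57,"grip":100},{"dx":4.5,"dy":-22,"dz":0,"spin":0.57,"grip":100},{"dx":4.5,"dy":-22,"dz":0,"spin":0.57,"grip":100},{"dx":4.5,"dy":-22,"dz":0,"spin":0.57,"grip":100}]}}

```text
time_s: 23.83
tcp_pos: [0.5367, -0.3819, 0.3158]
eef_rot: [-180.0, 0.0, -24.0]
contact_force: [0.1, -0.2, -0.2]
gripper_width: 0.0875
```

```bash
python3 - <<'E'
from look import *
c=r.get_calibration("wrist");im=r.capture("wrist");s=r.get_state();print(s["time_s"],s["tcp_pos"],s["eef_rot"])
cv2.imwrite("pics/w5.png",im);np.savez("w5.npz",K=c["K"],E=c["extrinsics"])
go(["tape_measure_mid"])
h=cv2.cvtColor(im,cv2.COLOR_BGR2HSV);m=((h[...,0]>15)&(h[...,0]<32)&(h[...,1]>150)&(h[...,2]>90)).astype(np.uint8)
k,l,st,ce=cv2.connectedComponentsWithStats(m);print([(st[i].tolist()) for i in range(1,k) if st[i,4]>60])
print(np.round(proj(c,s["tcp_pos"][None])))
E
```

```text
23.8833 [ 0.53681515 -0.38178283  0.3162848 ] [-1.79991738e+02 -6.94876040e-03 -2.39735902e+01]
wrist tape_measure_mid [ 0.5393 -0.3856 -0.4653] 0.131 [293. 146. 346. 181.] 0.73
[]
[[318. 248.]]
```

View pics/w5.png

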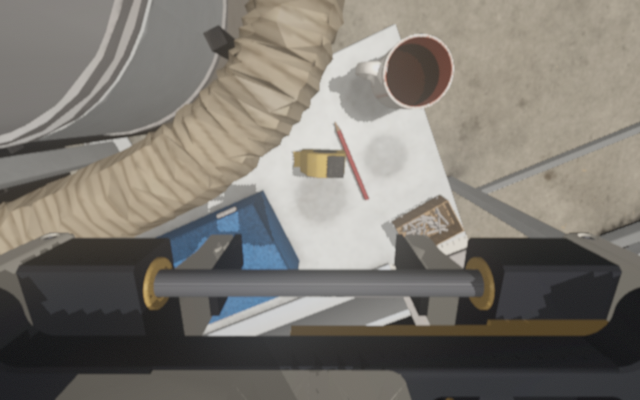

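```bash
python3 - <<'E'
from look import *
d=np.load("w5.npz");w=dict(K=d["K"],extrinsics=d["E"]);t=r.get_calibration("top")
im=cv2.imread("pics/w5.png")
for u in((324,164),(324,163)): print(ray(w,u,.06))
print("proj model",np.round(proj(w,place(box(-.017,.017,-.034,.034,.066,.066)[::2],[.5385,-.3845,-.45])),1).tolist())
f=lambda u:(360+(u[0]-379)/3.45,130+u[1]/3.45)
for z in(0,.1,.2,.3):
    print(z,"W",[np.round(ray(w,u,z)[:2],3).tolist() for u in((335,40),(305,95),(240,150))],"T",[np.round(ray(t,f(u),z)[:2],3).tolist() for u in((390,98),(480,75),(540,48),(600,12))])
print(np.round(cv2.cvtColor(im[162:163,285:360],cv2.COLOR_BGR2GRAY)).tolist())
E
```

```text
[ 0.53750019 -0.39099187  0.06      ]
[ 0.53878379 -0.39155574  0.06      ]
proj model [[343.5, 178.8], [294.6, 177.4], [344.9, 154.4], [294.8, 152.8]]
0 W [[0.684, -0.474], [0.634, -0.404], [0.601, -0.276]] T [[0.583, -0.263], [0.607, -0.348], [0.635, -0.404], [0.671, -0.461]]
0.1 W [[0.668, -0.461], [0.628, -0.406], [0.603, -0.305]] T [[0.559, -0.255], [0.582, -0.334], [0.607, -0.386], [0.641, -0.44]]
0.2 W [[0.652, -0.448], [0.623, -0.408], [0.604, -0.334]] T [[0.536, -0.247], [0.556, -0.32], [0.58, -0.368], [0.611, -0.418]]
0.3 W [[0.635, -0.436], [0.617, -0.41], [0.605, -0.363]] T [[0.512, -0.238], [0.531, -0.306], [0.553, -0.35], [0.581, -0.396]]
[[217, 217, 217, 217, 218, 217, 214, 200, 177, 151, 137, 135, 135, 135, 132, 128, 125, 124, 125, 124, 126, 129, 141, 150, 155, 157, 159, 160, 162, 162, 165, 170, 176, 179, 181, 182, 182, 183, 184, 184, 179, 159, 126, 106, 104, 107, 108, 108, 109, 107, 109, 109, 109, 109, 110, 112, 113, 112, 116, 148, 188, 200, 182, 151, 127, 124, 129, 131, 145, 178, 205, 215, 215, 215, 214]]
```

Emit:
{"name": "servo_tool", "arguments": {"targets": [{"dx":0.25,"dy":-0.4,"dz":-3,"spin":-0.03,"grip":100},{"dx":0.25,"dy":-0.4,"dz":-7,"spin":-0.03,"grip":100},{"dx":0.25,"dy":-0.4,"dz":-11,"spin":-0.03,"grip":100},{"dx":0.25,"dy":-0.4,"dz":-14.5,"spin":-0.03,"grip":100},{"dx":0.25,"dy":-0.4,"dz":-17.5,"spin":-0.03,"grip":100},{"dx":0.25,"dy":-0.4,"dz":-19.5,"spin":-0.03,"grip":100},{"dx":0.25,"dy":-0.4,"dz":-21,"spin":-0.03,"grip":100},{"dx":0.25,"dy":-0.4,"dz":-22,"spin":-0.03,"grip":100},{"dx":0.25,"dy":-0.4,"dz":-22,"spin":-0.03,"grip":100},{"dx":0.25,"dy":-0.4,"dz":-22,"spin":-0.03,"grip":100}]}}

```text
time_s: 24.82
tcp_pos: [0.5397, -0.3867, 0.0966]
eef_rot: [180.0, -0.0, -25.7]
contact_force: [-0.7, 0.4, 0.8]
gripper_width: 0.0875
```

```bash
python3 - <<'E'
from look import *
c=r.get_calibration("wrist");im=r.capture("wrist");s=r.get_state();print(s["time_s"],s["tcp_pos"],s["eef_rot"],s["contact_force"])
cv2.imwrite("pics/w6.png",im)
go(["tape_measure_mid"],G={"tape_measure_mid":(TAPE,[.539,-.386,-.45])})
v=np.array([.539,-.386,-.45]);q=proj(c,place(box(-.017,.017,-.034,.034,.066,.066)[::2],v));print(np.round(q,1).tolist())
g=cv2.cvtColor(im,cv2.COLOR_BGR2GRAY)
y=int(q[:,1].mean());print(y,g[y,240:400:2].tolist())
E
```

```text
24.8667 [ 0.5401446  -0.38700299  0.09739015] [ 1.79989713e+02 -9.63600263e-02 -2.56750139e+01] [ 0.94540699 -0.12176241  0.81811216]
wrist tape_measure_mid [ 0.5399 -0.3864 -0.5399] 0.18 [269. 188. 366. 253.] 0.79
[[366.7, 252.3], [268.8, 252.2], [369.1, 205.7], [266.4, 205.6]]
228 [210, 199, 201, 211, 199, 189, 189, 197, 187, 192, 200, 193, 197, 196, 191, 165, 150, 150, 149, 148, 141, 115, 111, 112, 113, 115, 121, 123, 123, 123, 123, 123, 124, 125, 126, 126, 127, 127, 126, 126, 126, 125, 124, 125, 126, 116, 75, 74, 75, 77, 76, 75, 76, 74, 77, 77, 78, 77, 77, 76, 78, 77, 84, 178, 209, 208, 208, 196, 151, 116, 103, 121, 122, 117, 175, 209, 210, 210, 210, 209]
```

Emit:
{"name": "servo_tool", "arguments": {"targets": [{"dx":0,"dy":0,"dz":-2,"spin":0,"grip":100},{"dx":0,"dy":0,"dz":-4,"spin":0,"grip":100},{"dx":0,"dy":0,"dz":-5.5,"spin":0,"grip":100},{"dx":0,"dy":0,"dz":-6.4,"spin":0,"grip":100},{"dx":0,"dy":0,"dz":-6.4,"spin":0,"grip":100},{"dx":0,"dy":0,"dz":-6.4,"spin":0,"grip":90},{"dx":0,"dy":0,"dz":-6.4,"spin":0,"grip":82},{"dx":0,"dy":0,"dz":-6.4,"spin":0,"grip":75},{"dx":0,"dy":0,"dz":-6.4,"spin":0,"grip":65},{"dx":0,"dy":0,"dz":-6.4,"spin":0,"grip":60}]}}

```text
time_s: 25.8
tcp_pos: [0.5399, -0.3876, 0.0332]
eef_rot: [180.0, -0.1, -25.7]
contact_force: [-1.9, -1.6, 3.4]
gripper_width: 0.0607
```

Emit:
{"name": "servo_tool", "arguments": {"targets": [{"dx":0,"dy":0,"dz":0,"spin":0,"grip":60},{"dx":0,"dy":0,"dz":0,"spin":0,"grip":60},{"dx":0,"dy":0,"dz":0,"spin":0,"grip":60},{"dx":0,"dy":0,"dz":1,"spin":0,"grip":60},{"dx":0,"dy":0,"dz":3,"spin":0,"grip":60},{"dx":0,"dy":0,"dz":6,"spin":0,"grip":60},{"dx":0,"dy":0,"dz":9,"spin":0,"grip":60},{"dx":0,"dy":0,"dz":12,"spin":0,"grip":60},{"dx":0,"dy":0,"dz":15,"spin":0,"grip":60},{"dx":0,"dy":0,"dz":18,"spin":0,"grip":60}]}}

```text
time_s: 26.63
tcp_pos: [0.5387, -0.3861, 0.2134]
eef_rot: [-180.0, 0.1, -25.7]
contact_force: [0.6, -0.8, -2.8]
gripper_width: 0.0602
```

Emit:
{"name": "servo_tool", "arguments": {"targets": [{"dx":0,"dy":0,"dz":1,"spin":0,"grip":60},{"dx":-0.4,"dy":2,"dz":1,"spin":-0.08,"grip":60},{"dx":-1,"dy":5,"dz":1,"spin":-0.17,"grip":60},{"dx":-1.6,"dy":8.5,"dz":1,"spin":-0.26,"grip":60},{"dx":-2.2,"dy":12,"dz":1,"spin":-0.35,"grip":60},{"dx":-2.8,"dy":15.5,"dz":1,"spin":-0.44,"grip":60},{"dx":-3.4,"dy":19,"dz":1,"spin":-0.53,"grip":60},{"dx":-4,"dy":22.5,"dz":1,"spin":-0.62,"grip":60},{"dx":-4.6,"dy":26,"dz":1,"spin":-0.71,"grip":60},{"dx":-5.2,"dy":29.5,"dz":1,"spin":-0.8,"grip":60}]}}

```text
time_s: 27.47
tcp_pos: [0.4859, -0.0902, 0.2214]
eef_rot: [179.9, 0.1, -71.8]
contact_force: [0.7, 0.4, -1.8]
gripper_width: 0.0604
```

Emit:
{"name": "servo_tool", "arguments": {"targets": [{"dx":-0.6,"dy":3.5,"dz":0,"spin":-0.08,"grip":60},{"dx":-1.2,"dy":7,"dz":0,"spin":-0.16,"grip":60},{"dx":-1.9,"dy":10.5,"dz":0,"spin":-0.25,"grip":60},{"dx":-2.6,"dy":14,"dz":0,"spin":-0.34,"grip":60},{"dx":-3.3,"dy":17,"dz":0,"spin":-0.43,"grip":60},{"dx":-3.9,"dy":19.5,"dz":0,"spin":-0.521,"grip":60},{"dx":-4.2,"dy":21.3,"dz":0,"spin":-0.521,"grip":60},{"dx":-4.2,"dy":22.1,"dz":0,"spin":-0.521,"grip":60},{"dx":-4.2,"dy":22.1,"dz":0,"spin":-0.521,"grip":60},{"dx":-4.2,"dy":22.1,"dz":0,"spin":-0.521,"grip":60}]}}

```text
time_s: 28.3
tcp_pos: [0.4449, 0.1289, 0.2216]
eef_rot: [179.9, -0.0, -101.3]
contact_force: [-0.1, 1.1, -3.3]
gripper_width: 0.0603
```

```bash
python3 - <<'E'
from look import *
c=r.get_calibration("wrist");im=r.capture("wrist");s=r.get_state();t=s["tcp_pos"];print(s["time_s"],t,s["eef_rot"],s["contact_force"],s["gripper_width"])
for d in r.cut_out("tape_measure_mid","wrist"):print(round(d['p'],2),np.round(d["extent"]))
v=[t[0],t[1],np.radians(s["eef_rot"][2]),t[2]-.0325];print(np.round(proj(c,place(TAPE[0],v))).tolist())
a=cv2.resize(im[0:320,170:470],None,fx=1.33,fy=1.33);i2=r.capture("scene");b=cv2.resize(i2[90:230,210:350],None,fx=2.85,fy=2.85,interpolation=cv2.INTER_CUBIC)
h=max(len(a),len(b));f=lambda q:cv2.copyMakeBorder(q,0,h-len(q),0,0,cv2.BORDER_CONSTANT);cv2.imwrite("pics/p5.png",np.hstack([f(a),f(b)])[:,:800])
E
```

```text
28.35 [0.44500823 0.12846202 0.22165591] [ 1.79948207e+02 -3.95388681e-02 -1.01382110e+02] [-0.2831935  -0.80840505 -2.63253666] 0.06009666387651011
0.8 [248. 208. 380. 312.]
0.68 [220. 125. 417. 317.]
[[367.0, 250.0], [387.0, 310.0], [269.0, 250.0], [248.0, 310.0], [369.0, 203.0], [392.0, 246.0], [267.0, 203.0], [243.0, 246.0]]
```

Emit:
{"name": "servo_tool", "arguments": {"targets": [{"dx":0,"dy":0,"dz":-2,"spin":0,"grip":60},{"dx":0,"dy":0,"dz":-4,"spin":0,"grip":60},{"dx":0,"dy":0,"dz":-6,"spin":0,"grip":60},{"dx":0,"dy":0,"dz":-8,"spin":0,"grip":60},{"dx":0,"dy":0,"dz":-10,"spin":0,"grip":60},{"dx":0,"dy":0,"dz":-12,"spin":0,"grip":60},{"dx":0,"dy":0,"dz":-14,"spin":0,"grip":60},{"dx":0,"dy":0,"dz":-15.5,"spin":0,"grip":60},{"dx":0,"dy":0,"dz":-16.5,"spin":0,"grip":60},{"dx":0,"dy":0,"dz":-16.8,"spin":0,"grip":60}]}}

```text
time_s: 29.28
tcp_pos: [0.4446, 0.1275, 0.0524]
eef_rot: [179.9, -0.1, -101.5]
contact_force: [0.2, -1.1, -2.9]
gripper_width: 0.0604
```

Emit:
{"name": "servo_tool", "arguments": {"targets": [{"dx":0,"dy":0,"dz":-0.15,"spin":0,"grip":60},{"dx":0,"dy":0,"dz":-0.3,"spin":0,"grip":60},{"dx":0,"dy":0,"dz":-0.45,"spin":0,"grip":60},{"dx":0,"dy":0,"dz":-0.6,"spin":0,"grip":60},{"dx":0,"dy":0,"dz":-0.7,"spin":0,"grip":60},{"dx":0,"dy":0,"dz":-0.8,"spin":0,"grip":60},{"dx":0,"dy":0,"dz":-0.8,"spin":0,"grip":60},{"dx":0,"dy":0,"dz":-0.8,"spin":0,"grip":60},{"dx":0,"dy":0,"dz":-0.8,"spin":0,"grip":60},{"dx":0,"dy":0,"dz":-0.8,"spin":0,"grip":60}]}}

```text
time_s: 30.12
tcp_pos: [0.4454, 0.1291, 0.0461]
eef_rot: [-180.0, 0.0, -101.4]
contact_force: [-0.9, 0.6, -2.9]
gripper_width: 0.0603
```

Emit:
{"name": "servo_tool", "arguments": {"targets": [{"dx":0,"dy":0,"dz":-0.1,"spin":0,"grip":60},{"dx":0,"dy":0,"dz":-0.15,"spin":0,"grip":60},{"dx":0,"dy":0,"dz":-0.2,"spin":0,"grip":60},{"dx":0,"dy":0,"dz":-0.25,"spin":0,"grip":60},{"dx":0,"dy":0,"dz":-0.25,"spin":0,"grip":60},{"dx":0,"dy":0,"dz":-0.25,"spin":0,"grip":60},{"dx":0,"dy":0,"dz":-0.25,"spin":0,"grip":60},{"dx":0,"dy":0,"dz":-0.25,"spin":0,"grip":60},{"dx":0,"dy":0,"dz":-0.25,"spin":0,"grip":60},{"dx":0,"dy":0,"dz":-0.25,"spin":0,"grip":60}]}}

```text
time_s: 30.95
tcp_pos: [0.4457, 0.1292, 0.0449]
eef_rot: [-180.0, 0.0, -101.4]
contact_force: [-6.3, -0.8, 17.0]
gripper_width: 0.0604
```

Emit:
{"name": "servo_tool", "arguments": {"targets": [{"dx":0,"dy":0,"dz":0.1,"spin":0,"grip":65},{"dx":0,"dy":0,"dz":0.15,"spin":0,"grip":72},{"dx":0,"dy":0,"dz":0.15,"spin":0,"grip":80},{"dx":0,"dy":0,"dz":0.15,"spin":0,"grip":88},{"dx":0,"dy":0,"dz":0.15,"spin":0,"grip":95},{"dx":0,"dy":0,"dz":0.5,"spin":0,"grip":95},{"dx":0,"dy":0,"dz":2,"spin":0,"grip":95},{"dx":0,"dy":0,"dz":5,"spin":0,"grip":95},{"dx":0,"dy":0,"dz":8,"spin":0,"grip":95},{"dx":0,"dy":0,"dz":12,"spin":0,"grip":95}]}}

```text
time_s: 31.78
tcp_pos: [0.4441, 0.1282, 0.1635]
eef_rot: [179.8, -0.2, -101.4]
contact_force: [1.1, 0.3, -0.6]
gripper_width: 0.0831
```

```bash
python3 - <<'E'
from look import *
rk=np.load("rack.npy");c=r.get_calibration("wrist");im=r.capture("wrist");s=r.get_state();t=s["tcp_pos"];print(s["time_s"],t,s["contact_force"])
cv2.imwrite("pics/p6.png",im)
go(["tape_measure_mid"],G={"tape_measure_mid":(TAPE,[.4455,.129,-1.77,.012])},cams=("wrist","top"))
# bail bar positions in rack frame for angles; pixel predictions
for a in(0,.2,.3,.4,.5,.6): 
    P=place(np.array([[-.086-.042*np.sin(a),y,.024+.042*np.cos(a)] for y in(-.08,0,.08)]),rk);print(a,np.round(P[1],4),np.round(proj(c,P),1).tolist())
u=proj(c,place(np.array([[-.086-.042*np.sin(.4),y,.024+.042*np.cos(.4)] for y in(-.06,.06)]),rk))
g=cv2.cvtColor(im,cv2.COLOR_BGR2GRAY)
for x,y in u: x=int(x);y=int(y);print(x,y-12,g[max(0,y-12):y+13,x].tolist())
E
```

```text
31.8333 [0.44843929 0.13024753 0.17243947] [3.71392921 1.65501873 9.47102396]
wrist tape_measure_mid [ 0.4511  0.1297 -1.7665  0.012 ] 0.164 [281. 168. 355. 218.] 0.76
top tape_measure_mid [ 0.4503  0.1261 -1.6884  0.012 ] 0.409 [233. 182. 248. 209.] 0.64
0 [0.4381 0.0938 0.066 ] [[223.9, 161.5], [317.1, 161.4], [410.2, 161.2]]
0.2 [0.4364 0.0856 0.0652] [[223.3, 151.6], [317.1, 151.5], [410.8, 151.3]]
0.3 [0.4356 0.0816 0.0641] [[223.2, 146.7], [317.1, 146.5], [410.8, 146.4]]
0.4 [0.4349 0.0777 0.0627] [[223.3, 141.8], [317.1, 141.7], [410.7, 141.6]]
0.5 [0.4341 0.074  0.0609] [[223.6, 137.1], [317.0, 137.0], [410.5, 136.9]]
0.6 [0.4334 0.0705 0.0587] [[224.0, 132.7], [317.0, 132.5], [410.1, 132.4]]
246 129 [193, 178, 174, 182, 194, 198, 192, 184, 175, 163, 160, 178, 199, 209, 210, 210, 210, 210, 208, 197, 178, 153, 132, 140, 172]
387 129 [197, 182, 175, 181, 190, 194, 190, 184, 175, 164, 157, 169, 191, 204, 206, 206, 206, 206, 207, 202, 186, 166, 147, 144, 171]
```

Emit:
{"name": "servo_tool", "arguments": {"targets": [{"dx":-0.4,"dy":-2,"dz":0,"spin":0,"grip":70},{"dx":-1,"dy":-5,"dz":0,"spin":0,"grip":40},{"dx":-1.6,"dy":-8,"dz":0,"spin":0,"grip":10},{"dx":-1.9,"dy":-9.3,"dz":0,"spin":0,"grip":0},{"dx":-1.9,"dy":-9.3,"dz":0,"spin":0,"grip":0},{"dx":-1.9,"dy":-9.3,"dz":-3,"spin":0,"grip":0},{"dx":-1.9,"dy":-9.3,"dz":-6,"spin":0,"grip":0},{"dx":-1.9,"dy":-9.3,"dz":-9,"spin":0,"grip":0},{"dx":-1.9,"dy":-9.3,"dz":-11,"spin":0,"grip":0},{"dx":-1.9,"dy":-9.3,"dz":-11.6,"spin":0,"grip":0}]}}

```text
time_s: 32.87
tcp_pos: [0.4241, 0.0352, 0.0441]
eef_rot: [179.7, -0.2, -101.4]
contact_force: [-0.1, -0.4, 0.1]
gripper_width: 0.022
```

```bash
python3 - <<'E'
from h import *
rk=np.load("rack.npy")
for i in range(3):
    s=r.get_state();p=s["tcp_pos"]-[rk[0],rk[1],0];c,q=np.cos(rk[2]),np.sin(rk[2]);print(s["time_s"],np.round([c*p[0]+q*p[1],-q*p[0]+c*p[1],p[2]],4),s["contact_force"],s["gripper_width"],s["eef_rot"][2]);r.capture("top")
E
```

```text
32.8667 [-0.1462  0.0022  0.0441] [-0.09297375 -0.4411602   0.07167953] 0.02203544708767197 -101.43462264110228
32.9167 [-0.146   0.0018  0.0446] [-0.17440005 -0.09489759 -0.29511899] 0.017766737680508567 -101.41512264311571
32.9667 [-0.1454  0.0009  0.0463] [0.27057222 1.04760583 1.10646843] 0.014274005041198742 -101.39100002348529
```

Emit:
{"name": "servo_tool", "arguments": {"targets": [{"dx":0.1,"dy":0.5,"dz":0.1,"spin":0,"grip":0},{"dx":0.2,"dy":1,"dz":0.2,"spin":0,"grip":0},{"dx":0.3,"dy":1.4,"dz":0.3,"spin":0,"grip":0},{"dx":0.4,"dy":1.8,"dz":0.3,"spin":0,"grip":0},{"dx":0.44,"dy":2.2,"dz":0.3,"spin":0,"grip":0},{"dx":0.52,"dy":2.6,"dz":0.3,"spin":0,"grip":0},{"dx":0.6,"dy":3,"dz":0.3,"spin":0,"grip":0},{"dx":0.66,"dy":3.3,"dz":0.3,"spin":0,"grip":0},{"dx":0.72,"dy":3.6,"dz":0.3,"spin":0,"grip":0},{"dx":0.74,"dy":3.7,"dz":0.3,"spin":0,"grip":0}]}}

```text
time_s: 33.85
tcp_pos: [0.4337, 0.0734, 0.0506]
eef_rot: [180.0, -0.0, -101.4]
contact_force: [-0.6, -2.8, 1.6]
gripper_width: 0.0007
```

Emit:
{"name": "servo_tool", "arguments": {"targets": [{"dx":0.02,"dy":0.1,"dz":0,"spin":0,"grip":0},{"dx":0.03,"dy":0.15,"dz":0,"spin":0,"grip":0},{"dx":0.04,"dy":0.2,"dz":0,"spin":0,"grip":0},{"dx":0.05,"dy":0.25,"dz":0,"spin":0,"grip":0},{"dx":0.06,"dy":0.3,"dz":0,"spin":0,"grip":0},{"dx":0.06,"dy":0.3,"dz":0,"spin":0,"grip":0},{"dx":0.06,"dy":0.3,"dz":0,"spin":0,"grip":0},{"dx":0.06,"dy":0.3,"dz":0,"spin":0,"grip":0},{"dx":0.06,"dy":0.3,"dz":0,"spin":0,"grip":0},{"dx":0.06,"dy":0.3,"dz":0,"spin":0,"grip":0}]}}

```text
time_s: 34.68
tcp_pos: [0.4344, 0.0761, 0.0506]
eef_rot: [-180.0, 0.0, -101.4]
contact_force: [-1.2, -1.3, 1.3]
gripper_width: 0.0003
```

Emit:
{"name": "servo_tool", "arguments": {"targets": [{"dx":0.02,"dy":0.1,"dz":0,"spin":0,"grip":0},{"dx":0.03,"dy":0.15,"dz":0,"spin":0,"grip":0},{"dx":0.04,"dy":0.2,"dz":0,"spin":0,"grip":0},{"dx":0.05,"dy":0.25,"dz":0,"spin":0,"grip":0},{"dx":0.06,"dy":0.3,"dz":0,"spin":0,"grip":0},{"dx":0.06,"dy":0.3,"dz":0,"spin":0,"grip":0},{"dx":0.06,"dy":0.3,"dz":0,"spin":0,"grip":0},{"dx":0.06,"dy":0.3,"dz":0,"spin":0,"grip":0},{"dx":0.06,"dy":0.3,"dz":0,"spin":0,"grip":0},{"dx":0.06,"dy":0.3,"dz":0,"spin":0,"grip":0}]}}

```text
time_s: 35.52
tcp_pos: [0.435, 0.0791, 0.0506]
eef_rot: [-180.0, 0.0, -101.4]
contact_force: [-0.6, -1.0, -0.0]
gripper_width: 0.0005
```

Emit:
{"name": "servo_tool", "arguments": {"targets": [{"dx":0.02,"dy":0.05,"dz":0,"spin":0,"grip":0},{"dx":0.02,"dy":0.1,"dz":0,"spin":0,"grip":0},{"dx":0.03,"dy":0.15,"dz":0,"spin":0,"grip":0},{"dx":0.04,"dy":0.2,"dz":0,"spin":0,"grip":0},{"dx":0.04,"dy":0.2,"dz":0,"spin":0,"grip":0},{"dx":0.04,"dy":0.2,"dz":0,"spin":0,"grip":0},{"dx":0.04,"dy":0.2,"dz":0,"spin":0,"grip":0},{"dx":0.04,"dy":0.2,"dz":0,"spin":0,"grip":0},{"dx":0.04,"dy":0.2,"dz":0,"spin":0,"grip":0},{"dx":0.04,"dy":0.2,"dz":0,"spin":0,"grip":0}]}}

```text
time_s: 36.35
tcp_pos: [0.4351, 0.08, 0.0506]
eef_rot: [180.0, -0.1, -101.4]
contact_force: [1.9, -8.6, 2.0]
gripper_width: 0.0003
```

Emit:
{"name": "servo_tool", "arguments": {"targets": [{"dx":0.02,"dy":0.1,"dz":0,"spin":0,"grip":0},{"dx":0.02,"dy":0.1,"dz":0,"spin":0,"grip":0},{"dx":0.02,"dy":0.1,"dz":0,"spin":0,"grip":0},{"dx":-0.2,"dy":-1,"dz":0,"spin":0,"grip":0},{"dx":-0.6,"dy":-3,"dz":0,"spin":0,"grip":0},{"dx":-0.8,"dy":-4,"dz":3,"spin":0,"grip":0},{"dx":-0.8,"dy":-4,"dz":7,"spin":0,"grip":0},{"dx":-0.8,"dy":-4,"dz":11,"spin":0,"grip":0},{"dx":-0.8,"dy":-4,"dz":15,"spin":0,"grip":0},{"dx":-0.8,"dy":-4,"dz":18,"spin":0,"grip":0}]}}

```text
time_s: 37.18
tcp_pos: [0.428, 0.0411, 0.2342]
eef_rot: [-179.8, 0.2, -101.4]
contact_force: [1.9, 0.4, -0.6]
gripper_width: 0.0001
```

Emit:
{"name": "servo_tool", "arguments": {"targets": [{"dx":0,"dy":0,"dz":4,"spin":0,"grip":0},{"dx":0,"dy":0,"dz":8,"spin":0,"grip":0},{"dx":0.5,"dy":3,"dz":11,"spin":0,"grip":0},{"dx":1,"dy":6,"dz":14,"spin":0,"grip":0},{"dx":1.5,"dy":9,"dz":16,"spin":0,"grip":0},{"dx":2,"dy":12,"dz":16,"spin":0,"grip":0},{"dx":2,"dy":13,"dz":16,"spin":0,"grip":0},{"dx":2,"dy":13,"dz":16,"spin":0,"grip":0},{"dx":2,"dy":13,"dz":16,"spin":0,"grip":0},{"dx":2,"dy":13,"dz":16,"spin":0,"grip":0}]}}

```text
time_s: 38.02
tcp_pos: [0.4471, 0.1705, 0.3902]
eef_rot: [180.0, -0.0, -101.4]
contact_force: [0.2, -0.2, -0.4]
gripper_width: 0.0006
```

```bash
python3 - <<'E'
from h import *
rk=np.load("rack.npy");c=r.get_calibration("wrist");im=r.capture("wrist");s=r.get_state();print(s["time_s"],s["tcp_pos"],s["contact_force"])
S=3;x0,y0=180,20
a=cv2.resize(im[y0:y0+200,x0:x0+170],None,fx=S-.0,fy=S,interpolation=cv2.INTER_CUBIC)
for ang,col in((0,(0,0,255)),(.2,(255,0,0))):
    for u in proj(c,place(np.array([[-.086-.042*np.sin(ang),y,.024+.042*np.cos(ang)] for y in(-.0905,0,.0905)]),rk)): cv2.circle(a,tuple(np.round((u-[x0,y0]+.5)*S).astype(int)),3,col,1)
b=cv2.resize(r.capture("scene")[110:220,215:305],None,fx=3,fy=3,interpolation=cv2.INTER_CUBIC)
b=cv2.copyMakeBorder(b,0,600-len(b),0,0,cv2.BORDER_CONSTANT);cv2.imwrite("pics/end.png",np.hstack([a,b])[:,:800])
E
```

```text
38.0667 [0.44715612 0.1702484  0.39040926] [ 0.54415599 -0.8458399  -0.20500159]
```

View pics/end.png

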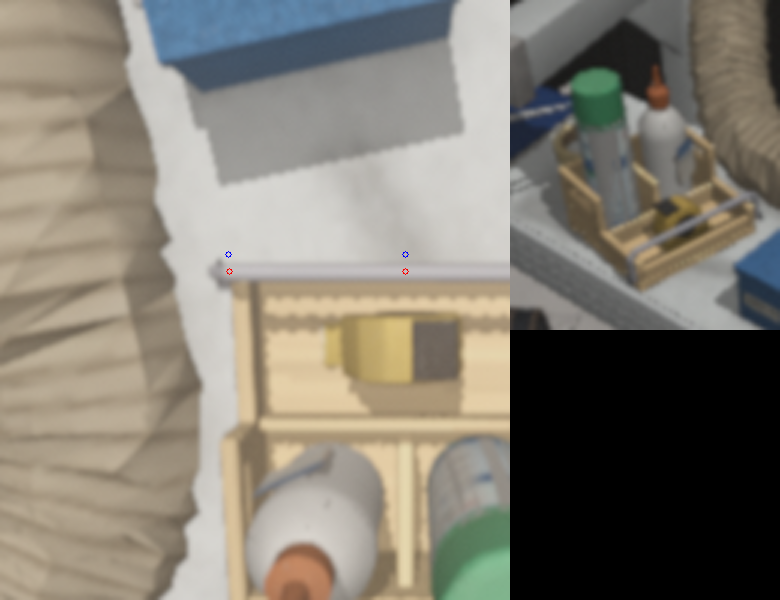

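The bail bar at (360,271) in the crop lies on the predicted points for angle 0. Tape, glue bottle and can all stand in their places, and the arm is clear of them. I'm handing in the job.

```bash
python3 -c "
from plant import r
print(r.get_state()['time_s'],r.close_job())"
```

```text
the job is handed in; nothing more can be done
38.1167 None
```

The rack is packed and the job was handed in at 38.1 s.

- **Order:** I stood the glue bottle in the far back pocket, then the green-capped spray can in the near one. After that I stood the tape measure in the front bay, lengthwise along it. Each thing was lowered until the wrist force showed contact, at 7 to 17 N, before I let go.
- **Bail:** I pushed the bar up with closed fingers until the force rose to 8.6 N, at the position where the stop should be, then backed off.
- **Last checks:** In the final wrist picture the bar lies on the predicted points for 0 rad. All three things stand upright, and the gripper is clear of everything at 0.39 m.
- **Weak or disagreeing checks:** The glue bottle's position from the scene camera was about 1 cm off the wrist camera's. The top camera's fit of the placed tape was poor. I went by the wrist camera in both cases. The tape was gripped at 60 mm instead of its nominal 68 mm, probably on its rounded end; it held.
- **Not checked:** I did not measure the other things on the worktop again at the end. No move was meant to touch them, and the forces showed no sign of it.

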